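Pry the clip-on lid off a vial box

ROBOT

A 6-joint arm with a two-finger parallel gripper is mounted at the origin on the work surface. World frame = base frame: x ahead of the robot, y to its left, z up, the work surface at z = 0. Lengths are in mm, angles in rad, forces in N, time in s.
With the tool pointing down it reaches from about 375 to 825 mm from the base axis. Payload 5.5 kg.
Tool frame: the origin (TCP) lies at the very end of the fingers, on their centre line; the grasp point (between the pads) lies 19 mm behind it; z points along the fingers, y is the line along which they close (so a half turn about z gives the same grasp; the last joint's range is limited). The gripper opens to 85 mm and grips with 20 to 120 N. Pads are 22 mm wide; open, the fingers measure 114 mm over their backs; the gripper's body (76 mm by 85 mm) begins 54 mm behind the grasp point. The pads swing forward as they close: fully open they stand 13 mm farther back than shut.
Start: joints at [1.246, 0.314, -0.047, 1.21, 0, 1.571], TCP at [191.468, 568.625, 210.099] pointing down, gripper open.
Joint ranges: [-2.67, 2.67], [-0.69, 1.73], [-1.03, 1.25], [-2.08, 2.16], [-1.42, 1.45], [-3.14, 3.14]. Speed limits (rad/s): [2.39, 2.39, 3.01, 3.14, 3.14, 3.14].

INTERFACE

Orientations are given as a 3x3 rotation matrix whose columns are the frame's x, y, z axes.
In Python, from bench import status, optics, robot, look_for gives the robot as it stands. The module is installed in compiled form; this text tells all that it offers.
- The arm moves only by the tool jog_arm, never from a script. Its argument "moves" is a list of rows, each a list of 3 entries, a list of its own where there are three numbers: the shift along the tool's x, y, z in units of 0.25 m (1.0 is 0.25 m), then the turn, a rotation vector about the tool's x, y, z in units of 180 degrees (1.0 is 180 degrees), then the opening, from 0 (shut) to 1 (fully open). A call has 1 to 20 rows; each row is the pose to reach, as a shift and turn from the pose commanded when the call began, along the tool's axes at that moment, turning the shorter way round; what a row does not reach only later rows make up. A row lasts 1/8 s, in which the tool goes at most 62.5 mm and 10.7 degrees, less where a joint would pass 70% of its speed; a pose out of reach is approached as far as the arm can. A call with a number of a shift or a turn outside -1 to 1 is refused whole. A call with a gripper value outside its range is refused whole. The fingers move at their own pace and stop on an object; "newtons" is the grip in N (left out, the last holds). Time passes only in rows, so rows that repeat a pose let the fingers close. It gives the time, the measured TCP pose, the force, the opening and the grip force at its end, in the units of the state.
- status.observe(): the state, without advancing time (a new reading comes with each control period).
- optics.grab_frame(name): name is "side" or "top"; returns a dict with "pixels" (384x512x3 uint8, red, green, blue), "camera_matrix" (3x3 intrinsics, pixels), "k1" (the pictures are not rectified: a ray, as slopes to the right and down, at radius r is drawn at 1 + k1 r^2 times it, then the intrinsics apply), "origin" and "orientation" of the camera in the world. Camera axes: x right, y up, looking along -z (the intrinsics and any distortion apply to the point x, -y, -z); pixel columns grow to the right and rows downward; lengths in mm; the calibration is good to about 2 mm. A picture is of the moment at which its call begins. There is no depth.
- robot.sign_off(): hands the job in; it is judged then, once.
Trained networks look in a picture, given as the dict that the camera call returned (one of the last four; its "shot" number tells which), for a name from the list of things; names that differ only in an ending like _2 or _b are one class to them, and where a whole thing is asked for, a point or a joint stands for the part that bears it (a point fixed in the world has none). Each returns a list of dicts, best first, with "confidence" (0 to 1); they miss things now and then, are a little off and sometimes report something else, mostly with a low value. They report only what shows in the picture. A call takes as long as a camera call. They do not tell look-alikes from the thing itself.
- look_for(picture, query): "extent" ([left, top, right, bottom] in pixels, round what is visible of it).
The state is a dict: "t": time; "q": joint angles; "qvel": joint speeds; "effort": joint torques, N m; "tcp_pos": TCP position; "eef_rot": TCP orientation; "force": force on the tool from outside, world axes, zero at the start; "wrist_torque": the same for the moment, N m; "width": opening from 0.0 (shut) to 1.0 (fully open); "grip_force": force on a finger pad.
Only numpy, scipy, OpenCV 4.12 (cv2) and the standard library are available. Lean on these libraries where they do the work, as an engineer would, in place of code of your own. Each camera call takes 0.05 s, during which the arm holds its last target. There are 200 camera calls.

TASK

Use the pry lever to unsnap the grey lid of the white vial box: slip the blade into the gap under the lid's front lip and push the handle down over the fulcrum bar until the lip pops up past its catches and stays up, without touching the lid with the gripper meanwhile. Lift the lid off and set it down the right way up, standing on its plug on the floor of the blue tray and not dropped; the lever must end lying along its rest on both bars, about where it started. Leave everything else where it stands.

Things in the scene. Friction and masses are not known exactly. Their poses are not given: they have to be found in the camera images.
- box: White vial box, fixed, 132 x 110 mm, 120 mm high, on an aluminium plate. Origin: centre of its underside; z up; front (pry ledge) at -x. The lid closes its 96 x 52 mm mouth. Two hidden sprung catches in the side walls (x = -36 mm) hold the lid's plug; freeing them takes some 25 to 50 N upward at the lid's front lip. All ledge figures below are in this frame.
- ledge (a point): Middle of the flat blue pry ledge, at x = -68, z = 113 mm in the box's frame. The ledge is 36 mm wide (y) and runs from x = -76 to -50 mm. From x = -60 to -50 mm it lies under the lid's front lip (gap 7 mm high, blind: the lid's plug closes it at x = -44 mm).
- fulcrum (a point): Top of the round steel fulcrum bar at the outer end of the pry ledge (8 mm diameter, along the box's y), at x = -76, z = 113 mm in the box's frame, level with the ledge.
- lid: Grey clip-on lid, 0.16 kg, orange stripe on top near its front lip. Slab 120 x 60 x 18 mm (z 21 to 39) over a centred plug 88 x 48 mm, 21 mm deep. Origin: centre of the plug's underside; z up; front lip at -x. Seated, the origin is 99 mm above the box's and the slab lies on the rim. The slab's long sides (60 mm apart) can be grasped from above.
- lid_lip (a point): Middle of the lower edge of the lid's front lip: 60 mm in front of the lid's origin (-x) and 21 mm above it. Seated it is 120 mm above the box's underside; levered up about 12 mm it snaps past the catches and then stays about 18 mm up by itself.
- lever: Pry lever, 200 mm long, 0.22 kg. Origin: middle of its length on its underside; x runs along it towards the blade's tip, z up. Black handle 140 x 22 x 24 mm (x from -100 to +40 mm, z from 0 to 24 mm) with an orange band near its end; flat steel blade 22 mm wide and 4 mm thick (x from +36 to +100 mm, z from 10 to 14 mm).
- lever_tip (a point): Middle of the tip of the lever's blade: x = +100 mm, z = 12 mm in the lever's frame.
- lever_grip (a point): A good place to grip the lever: middle of the handle, x = -30 mm, z = 12 mm in the lever's frame; the fingers close across its 22 mm width (y).
- rest: Lever rest, fixed: aluminium plate 220 x 100 x 6 mm with two black rubber bars across it (16 mm wide, 90 mm along y, tops 20 mm above the table) at x = -80 and +25 mm. Origin: centre of its underside. The lever lies along x on the two bars, its origin 20 mm above that of the rest.
- tray: Open blue tray, fixed, 200 x 160 mm (x, y) and 22 mm high, walls and floor 5 mm thick. Origin: centre of its underside. A lid standing on its plug in it has its origin 5 mm above the tray's.
- spray: Bystander: white bottle with a blue label, 60 mm diameter, 170 mm high. Origin: centre of its underside.
- jar: Bystander: amber jar, 64 mm diameter, 85 mm high. Origin: centre of its underside.
- cup: Bystander: steel cup, 72 mm diameter, 80 mm high. Origin: centre of its underside.
- driver: Bystander: screwdriver lying on the table at the side. Origin: middle, underside.
- flask: Bystander: clear glass bottle with a red cap, 56 mm diameter, 110 mm high. Origin: centre of its underside.
- carton: Bystander: small carton, 90 x 60 x 70 mm. Origin: centre of its underside.
Things that resemble listed ones, but are neither listed nor needed, are in the scene too. Of the things that look like the lever, the larger one is meant.

How it is judged (in metres and radians):
On the way:
1. the lid's front lip has popped up by at least 14 mm while the blade's tip is in the gap under it and the gripper's fingers are off the lid (z of lid_lip in the frame of box between 0.134 and 0.16 m and x of lever_tip in the frame of box between -0.062 and -0.03 m and y of lever_tip in the frame of box between -0.03 and 0.03 m and z of lever_tip in the frame of box between 0.108 and 0.145 m and contact force between the fingers and lid below 0.3 N), for 0.05 s.
At the end, for the whole second after the job is handed in: Lid upright on its plug on the tray floor (within 70 mm in x and 55 mm in y of its centre, under 11 mm up, tilt < 0.12 rad); lever on both bars of its rest (origin within 45 mm of centre, 14 to 27 mm up, within 0.4 rad of its length either way, tilt < 0.15 rad); both still (x of lid in the frame of tray between -0.07 and 0.07 m and y of lid in the frame of tray between -0.055 and 0.055 m and z of lid in the frame of tray between 0 and 0.011 m and angle between lid's own z axis and vertical below 0.12 rad and height (world z) of lid_lip above 0.02 m and horizontal distance between lever and rest below 0.045 m and angle between the x axis of lever and the x axis of rest, either way round below 0.4 rad and z of lever in the frame of rest between 0.014 and 0.027 m and angle between lever's own z axis and vertical below 0.15 rad and linear speed of each of lid, lever below 0.02 m/s); the robot touches nothing.
It fails at once if the lid falls or is flung (faster than 0.7 m/s while not held) (linear speed of lid above 0.7 m/s and contact force between the fingers and lid below 0.3 N).
It fails at once if a bystander is shifted by more than 30 mm (distance of any of spray, jar, cup, driver, flask, carton from where it was at the start of the episode above 0.03 m).
It also fails if it takes over 72 s, if anything falls off the work surface, if the arm or the gripper's body presses on something with over 40 N, if the wrist force passes 120 N, or if a joint passes its speed limit or range.

## Working session

There is one attempt and no reset: what is moved stays moved. The work goes in short steps, Python scripts to look and compute and a tool call to move; the robot and the scene stay as the last step left them, time stands still between calls to the robot, and variables do not carry over. Pictures are saved under pics/ and viewed, at most 10 in all, crops included, and the job is handed in when it is done.

Besides the shell and the picture viewer there is one more tool, called after "Emit:" as name(argument=value, ...), one argument or row to a line, values as JSON. jog_arm: Moves the arm, as the interface text tells. Its arguments: {"type":"object","properties":{"moves":{"type":"array","items":{"type":"array"}},"newtons":{"type":"number"}},"required":["moves"]}

```bash
mkdir -p pics; python3 - <<'E'
from bench import status, optics, robot, look_for
import cv2,numpy as np
ims=[]
for n in ("top","side"):
    p=optics.grab_frame(n)
    print(n,p["camera_matrix"],p["k1"],p["origin"],p["orientation"])
    for q in ("box","lid","lever","rest","tray","spray","jar","cup","driver","flask","carton"):
        print(q,[(np.round(d["extent"]).astype(int).tolist(),round(d["confidence"],2)) for d in look_for(p,q)][:3])
    cv2.imwrite(f"pics/{n}0.png",cv2.resize(p["pixels"][:,:,::-1],(768,576),interpolation=cv2.INTER_CUBIC))
s=status.observe();print(s)
E
```

```text
top [[383.40985302   0.         258.74220599]
 [  0.         383.40985302 197.05690784]
 [  0.           0.           1.        ]] -0.09266681149051009 [ 328.76473881   13.82660658 1291.07339098] [[-4.15759916e-04  9.80574477e-01 -1.96146683e-01]
 [-9.99998445e-01 -7.15223610e-05  1.76208061e-03]
 [ 1.71382240e-03  1.96147111e-01  9.80572982e-01]]
box [([229, 146, 282, 205], 0.65)]
lid [([244, 151, 271, 186], 0.74), ([352, 188, 362, 251], 0.63)]
lever [([351, 187, 364, 252], 0.69), ([306, 198, 319, 238], 0.53)]
rest [([342, 188, 372, 256], 0.83)]
tray [([145, 182, 197, 249], 0.63)]
spray [([175, 141, 198, 168], 0.69)]
jar [([329, 140, 351, 164], 0.74)]
cup [([103, 183, 125, 210], 0.83)]
driver [([401, 171, 406, 227], 0.48)]
flask [([99, 228, 123, 245], 0.77)]
carton [([401, 230, 433, 262], 0.91)]
side [[371.0980781    0.         258.35998455]
 [  0.         371.0980781  187.9492796 ]
 [  0.           0.           1.        ]] -0.04559610204627855 [ 525.20079234 -876.68104723  845.61638772] [[ 0.99971343 -0.00977436 -0.02185234]
 [-0.01013368  0.65422587 -0.75623132]
 [ 0.02168804  0.
[... 624 characters left out ...]
06,  1.57078343e+00]), 'qvel': array([-1.29184588e-05, -1.56611085e-04,  8.34926682e-04,  8.05347338e-04,
       -8.54546078e-04, -8.14237588e-04]), 'effort': array([-7.04147915e-04, -5.39467800e+01,  3.40051103e+01,  1.70024123e-03,
        2.20862262e-04, -7.37719091e-06]), 'tcp_pos': array([191.46904761, 568.63761409, 210.13148748]), 'eef_rot': array([[-9.47720752e-01,  3.19100886e-01,  1.31467826e-05],
       [ 3.19100886e-01,  9.47720751e-01,  5.07605916e-05],
       [ 3.73827101e-06,  5.23020160e-05, -9.99999999e-01]]), 'force': array([ 0.14799917,  0.54581772, -0.15199165]), 'wrist_torque': array([ 0.01236201, -0.01670847, -0.02427996]), 'grip_force': 0.0, 'width': 1.0041825831283242}
```

View pics/top0.png

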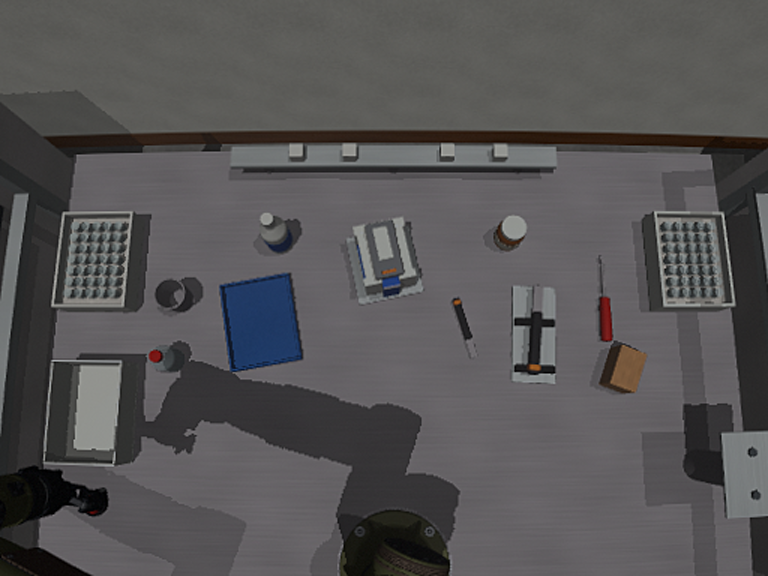

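View pics/side0.png

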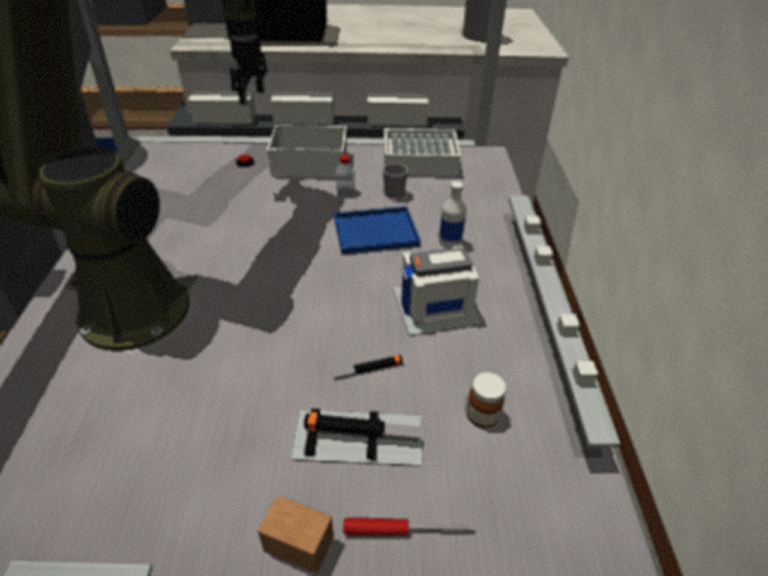

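The top view shows the box at about (388,258), its ledge and orange stripe facing the robot. The lever on its rest is at (535,330) with the blade pointing away, and the tray is at (260,322). The side view agrees. Next I'll zoom in to get precise poses.

```bash
cat > h.py <<'E'
import numpy as np, cv2
from bench import status, optics, robot, look_for
def proj(p,X):
    X=np.atleast_2d(X).astype(float); c=(X-p["origin"])@np.asarray(p["orientation"])
    s=np.c_[c[:,0],-c[:,1]]/(-c[:,2:3]); s=s*(1+p["k1"]*(s**2).sum(1,keepdims=True))
    K=p["camera_matrix"]; return s*[K[0,0],K[1,1]]+[K[0,2],K[1,2]]
def ray(p,uv,z):
    K=p["camera_matrix"]; d=(np.asarray(uv,float)-[K[0,2],K[1,2]])/[K[0,0],K[1,1]]; s=d.copy()
    for _ in range(20): s=d/(1+p["k1"]*(s@s))
    w=np.asarray(p["orientation"])@[s[0],-s[1],-1]; o=np.asarray(p["origin"])
    return o+w*(z-o[2])/w[2]
def Rz(a): c,s=np.cos(a),np.sin(a); return np.array([[c,-s,0],[s,c,0],[0,0,1]])
def crop(p,x0,y0,x1,y1,k): return cv2.resize(p["pixels"][y0:y1,x0:x1,::-1],None,fx=k,fy=k,interpolation=cv2.INTER_CUBIC)
E
python3 - <<'E'
from h import *
t=optics.grab_frame("top"); s=optics.grab_frame("side")
m=np.zeros((600,800,3),np.uint8)
def put(im,x,y): m[y:y+im.shape[0],x:x+im.shape[1]]=im
put(crop(t,228,140,288,204,5),0,0)       # 300x320
put(crop(t,338,184,376,260,5),305,0)     # 190x380
put(crop(s,260,160,330,225,4),505,0)    # 280x260
put(crop(s,192,266,288,314,3),505,265)  # 288x144
put(crop(t,140,176,206,252,3.5),0,325)  # 
put(crop(s,220,130,290,176,3.5),505,420)
cv2.imwrite("pics/m.png",m)
E
```

```text
(no output)
```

View pics/m.png

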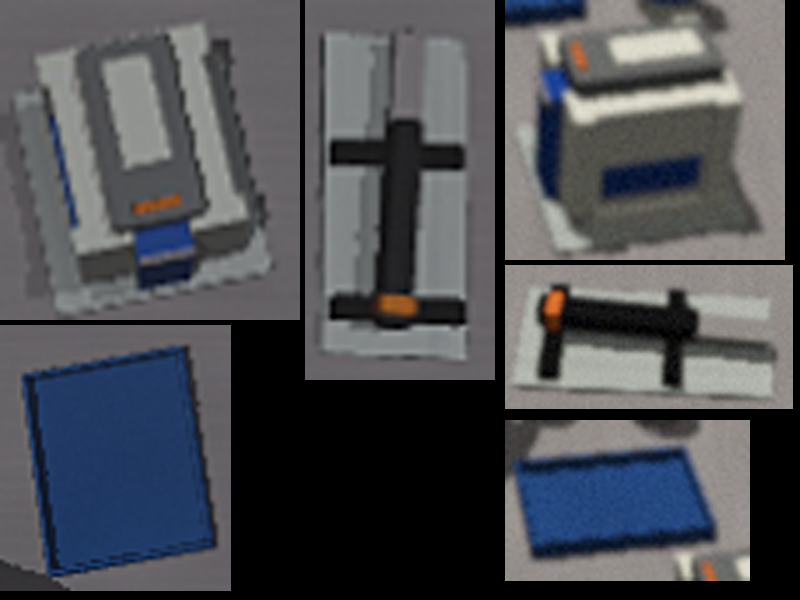

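The mosaic shows clear corners for the box top, lid, ledge, rest plate, lever and tray. I'll fit poses to those pixels.

```bash
cat > fit.py <<'E'
from h import *
from scipy.optimize import least_squares
t=optics.grab_frame("top"); s=optics.grab_frame("side")
def T(c,x0,y0,k): return (np.array(c,float)+.5)/k-.5+[x0,y0]
def fit(name,obs,x0,hfree):
    def f(v):
        r=[]
        for p,L,uv in obs:
            X=np.array(L,float)@Rz(v[2]).T+[v[0],v[1],v[3] if hfree else 0]
            r.append((proj(p,X)-uv).ravel())
        return np.concatenate(r)
    o=least_squares(f,x0,loss="soft_l1"); print(name,np.round(o.x,3),"res px",np.round(f(o.x),1)); return o.x
box=[(t,[[66,55,120],[66,-55,120],[-66,55,120],[-66,-55,120],[-76,18,113],[-76,-18,113],[60,30,138],[60,-30,138]],
  T([[38,55],[205,25],[78,247],[252,218],[137,255],[193,245],[77,44],[163,34]],228,140,5)),
 (s,[[-66,-55,120],[66,-55,120],[-66,-55,0],[66,-55,0]],T([[66,122],[236,97],[60,240],[233,215]],260,160,4))]
b=fit("box",box,[600,30,0.1,5],True)
rest=[(t,[[110,50,6],[110,-50,6],[-110,-50,6],[-110,50,6]],T([[18,33],[162,38],[161,360],[17,354]],338,184,5)),
 (s,[[-110,50,6],[110,50,6],[110,-50,6],[-110,-50,6]],T([[28,22],[264,33],[268,131],[10,119]],192,266,3))]
r=fit("rest",rest,[550,-250,0,0],False)
lev=[(t,[[40,11,44],[40,-11,44],[-100,11,44],[-100,-11,44],[100,0,34]],T([[82,120],[116,120],[71,320],[106,321],[107,31]],338,184,5)),
 (s,[[100,0,34],[40,-11,44]],T([[270,84],[190,48]],192,266,3))]
l=fit("lever",lev,[550,-250,0,0],False)
tr=[(t,[[100,80,22],[100,-80,22],[-100,-80,22],[-100,80,22]],T([[23,53],[185,21],[216,221],[51,248]],140,176,3.5))]
fit("tray",tr,[500,200,0.1,0],False)
S=status.observe(); print(S["t"])
E
python3 fit.py
```

```text
box [ 6.60772e+02  2.03510e+01  1.97000e-01 -1.20000e-01] res px [-0.1 -0.1  0.2 -0.5 -0.3  1.1 -0.7  0.2  0.1  0.8  0.1  0.6 -0.1  0.6
  1.4 -0.9  1.5  0.   1.1  1.1  0.9 -1.2 -2.9 -0.3]
rest [ 498.464 -317.814    6.236    0.   ] res px [ 0.1 -0.2 -0.1  0.1  0.6 -0.2 -0.2 -0.2 -0.7 -0.2  1.2 -0.2  0.1 -0.1
 -0.7 -0.1]
lever [ 505.949 -313.708  -56.673    0.   ] res px [ 0.9 -1.3  0.6 -0.5 -0.3  0.7 -0.6  1.3 -0.3  0.  -1.2 -6.6  1.8  4.2]
tray [5.24424e+02 2.98308e+02 1.86000e-01 0.00000e+00] res px [ 0.1 -1.  -0.2 -0.4  0.2  0.2 -0.1  1.2]
1.4
```

```bash
sed -i 's/^ (s,\[\[100,0,34\].*$/ ]/' fit.py; python3 fit.py | grep -A1 lever
python3 - <<'E'
from h import *
t=optics.grab_frame("top");s=optics.grab_frame("side")
m=np.zeros((560,760,3),np.uint8)
def dr(p,c,k,objs):
    im=crop(p,*c,k)
    for L,x,y,a,col in objs:
        X=np.array(L,float)@Rz(a).T+[x,y,0]
        uv=((proj(p,X)-c[:2]+.5)*k-.5)
        cv2.polylines(im,[np.round(uv*8).astype(int)],True,col,1,cv2.LINE_AA,3)
    return im
def sq(x0,x1,w,z): return [[x0,-w,z],[x1,-w,z],[x1,w,z],[x0,w,z]]
l=(506,-314,-.07); r=(498.5,-317.8,-.047); b=(660.8,20.4,.197)
lo=[(sq(-100,40,11,44),*l,(0,255,0)),(sq(36,100,11,34),*l,(0,255,255)),(sq(-110,110,50,6),*r,(0,0,255))]
bo=[(sq(-66,66,55,120),*b,(0,0,255)),(sq(-60,60,30,138),*b,(0,255,0)),(sq(-76,-50,18,113),*b,(0,255,255))]
i=dr(t,(338,184,376,260),5,lo);m[:i.shape[0],:i.shape[1]]=i
i=dr(s,(192,266,288,314),5.5,lo);m[290:290+i.shape[0],200:200+i.shape[1]]=i
i=dr(s,(260,160,330,218),5,bo);m[:i.shape[0],200:200+i.shape[1]]=i
cv2.imwrite("pics/m2.png",m)
E
```

```text
lever [ 506.128 -313.492   12.452    0.   ] res px [ 0.7 -1.4  0.4 -0.6 -0.   0.7 -0.4  1.2 -0.7 -0.1]
tray [5.24424e+02 2.98308e+02 1.86000e-01 0.00000e+00] res px [ 0.1 -1.  -0.2 -0.4  0.2  0.2 -0.1  1.2]
```

View pics/m2.png

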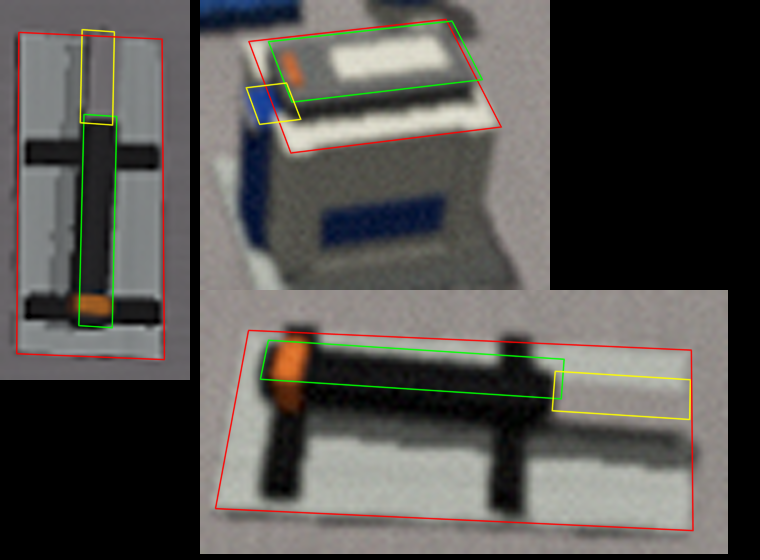

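```bash
cat >> h.py <<'E'
from scipy.spatial.transform import Rotation as Ro
def RL(a,th=0): return Rz(a)@Ro.from_euler("y",-th).as_matrix()
def RT(a,th=0): return RL(a,th)@np.diag([-1,1,-1.])
def rel(targets,P=None,R=None):
    S=status.observe(); P=S["tcp_pos"] if P is None else np.array(P,float); R=S["eef_rot"] if R is None else R
    for p,M in targets:
        print("  ",np.round(R.T@(np.array(p)-P)/250,4).tolist(),np.round(Ro.from_matrix(R.T@M).as_rotvec()/np.pi,4).tolist())
def leg(wps):
    P=R=None
    for p,M in wps: rel([(p,M)],P,R); P,R=p,M
E
python3 - <<'E'
from h import *
g=RT(-.11)
leg([((400,440,210),RT(-.25)),((480,220,210),RT(-.2)),((510,-20,210),RT(-.11)),((500,-240,160),g),((476.2,-310.2,60),g),((476.2,-310.2,13),g)])
E
```

```text
[-0.9548, -0.2216, 0.0005] [0.0, 0.0, -0.0238]
   [-0.5278, -0.7735, 0.0] [0.0, 0.0, -0.0159]
   [-0.3083, -0.917, 0.0] [0.0, 0.0, -0.0286]
   [-0.0568, -0.8791, 0.2] [0.0, 0.0, 0.0]
   [0.0638, -0.2896, 0.4] [0.0, 0.0, 0.0]
   [0.0, 0.0, 0.188] [0.0, 0.0, 0.0]
```

Emit:
jog_arm(
  moves=[
    [[-0.955,-0.222,0],[0,0,-0.024],1],
    [[-0.955,-0.222,0],[0,0,-0.024],1],
    [[-0.955,-0.222,0],[0,0,-0.024],1],
    [[-0.955,-0.222,0],[0,0,-0.024],1],
    [[-0.955,-0.222,0],[0,0,-0.024],1],
  ],
)

```text
t: 2.22
tcp_pos: [403.2, 437.6, 210.0]
eef_rot: [[-0.968, 0.252, 0.001], [0.252, 0.968, -0.0], [-0.001, -0.0, -1.0]]
force: [-0.6, 0.2, 0.5]
width: 1.005
grip_force: 0.0
```

Emit:
jog_arm(
  moves=[
    [[-0.528,-0.774,0],[0,0,-0.016],0.6],
    [[-0.528,-0.774,0],[0,0,-0.016],0.6],
    [[-0.528,-0.774,0],[0,0,-0.016],0.6],
    [[-0.528,-0.774,0],[0,0,-0.016],0.6],
    [[-0.528,-0.774,0],[0,0,-0.016],0.6],
  ],
)

```text
t: 2.85
tcp_pos: [480.4, 218.0, 210.3]
eef_rot: [[-0.98, 0.201, 0.0], [0.201, 0.98, -0.0], [-0.0, -0.0, -1.0]]
force: [-0.5, 0.6, 0.5]
width: 0.603
grip_force: 0.0
```

Emit:
jog_arm(
  moves=[
    [[-0.308,-0.917,0],[0,0,-0.029],0.6],
    [[-0.308,-0.917,0],[0,0,-0.029],0.6],
    [[-0.308,-0.917,0],[0,0,-0.029],0.6],
    [[-0.308,-0.917,0],[0,0,-0.029],0.6],
    [[-0.308,-0.917,0],[0,0,-0.029],0.6],
  ],
)

```text
t: 3.48
tcp_pos: [510.7, -21.6, 210.1]
eef_rot: [[-0.994, 0.111, 0.0], [0.111, 0.994, 0.0], [-0.0, 0.0, -1.0]]
force: [-0.2, 0.9, 0.7]
width: 0.599
grip_force: 0.0
```

Emit:
jog_arm(
  moves=[
    [[-0.057,-0.879,0.2],[0,0,0],0.6],
    [[-0.057,-0.879,0.2],[0,0,0],0.6],
    [[-0.057,-0.879,0.2],[0,0,0],0.6],
    [[-0.057,-0.879,0.2],[0,0,0],0.6],
    [[-0.057,-0.879,0.2],[0,0,0],0.6],
  ],
)

```text
t: 4.1
tcp_pos: [501.0, -239.9, 159.1]
eef_rot: [[-0.994, 0.109, -0.001], [0.109, 0.994, 0.001], [0.001, 0.001, -1.0]]
force: [-0.2, 0.2, -0.6]
width: 0.596
grip_force: 0.0
```

```bash
python3 - <<'E'
from h import *
g=RT(-.11)
leg([((476.2,-310.2,60),g),((476.2,-310.2,13),g)])
E
```

```text
[0.0678, -0.2908, 0.3962] [0.0003, -0.0003, 0.0003]
   [0.0, 0.0, 0.188] [0.0, 0.0, 0.0]
```

Emit:
jog_arm(
  moves=[
    [[0.068,-0.291,0.2],[0,0,0],0.6],
    [[0.068,-0.291,0.396],[0,0,0],0.6],
    [[0.068,-0.291,0.396],[0,0,0],0.6],
    [[0.068,-0.291,0.396],[0,0,0],0.6],
    [[0.068,-0.291,0.5],[0,0,0],0.6],
    [[0.068,-0.291,0.584],[0,0,0],0.6],
    [[0.068,-0.291,0.584],[0,0,0],0.6],
  ],
)

```text
t: 4.97
tcp_pos: [477.2, -309.4, 15.1]
eef_rot: [[-0.994, 0.106, 0.001], [0.106, 0.994, 0.0], [-0.001, 0.0, -1.0]]
force: [0.2, 0.8, -0.1]
width: 0.6
grip_force: 0.0
```

```bash
python3 - <<'E'
from h import *
S=status.observe();print(S["tcp_pos"],S["force"])
t=optics.grab_frame("top");s=optics.grab_frame("side")
m=np.zeros((480,760,3),np.uint8)
i=crop(t,326,180,386,270,5);m[:i.shape[0],:i.shape[1]]=i
i=crop(s,180,220,290,310,4);m[:i.shape[0],310:310+i.shape[1]]=i
cv2.imwrite("pics/m3.png",m)
E
```

```text
[ 477.23169382 -309.39480823   15.14348838] [ 0.19679649  0.8311527  -0.07291851]
```

View pics/m3.png

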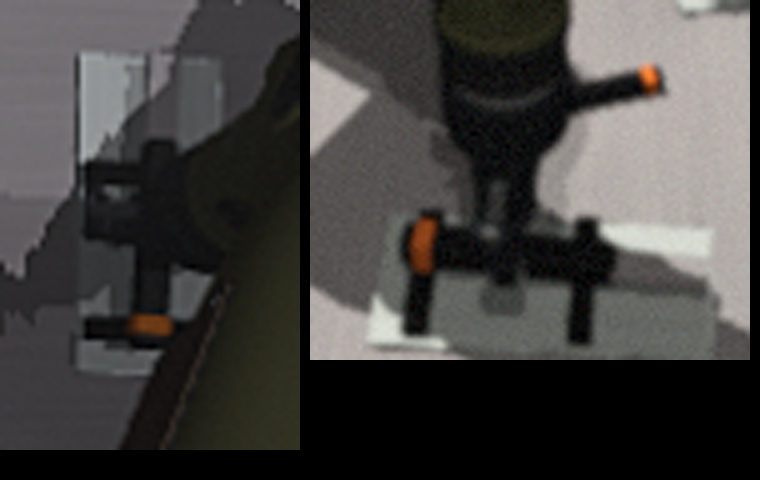

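The fingers straddle the handle between the two bars (side crop about (505,265)), so I'll close and lift.

Emit:
jog_arm(
  moves=[
    [[0,0,0.005],[0,0,0],0],
    [[0,0,0.005],[0,0,0],0],
    [[0,0,0.005],[0,0,0],0],
    [[0,0,0.005],[0,0,0],0],
    [[0,0,0.005],[0,0,0],0],
    [[0,0,0.005],[0,0,0],0],
  ],
  newtons=110,
)

```text
t: 5.82
tcp_pos: [477.1, -311.2, 14.6]
eef_rot: [[-0.994, 0.108, 0.002], [0.108, 0.994, -0.001], [-0.002, -0.001, -1.0]]
force: [-1.2, 2.5, 8.8]
width: 0.213
grip_force: 107.9
```

Emit:
jog_arm(
  moves=[
    [[0,0,-0.1],[0,0,0],0],
    [[0,0,-0.3],[0,0,0],0],
    [[0,0,-0.5],[0,0,0],0],
    [[0,0,-0.62],[0,0,0],0],
    [[0,0,-0.62],[0,0,0],0],
    [[0,0,-0.62],[0,0,0],0],
  ],
)

```text
t: 6.58
tcp_pos: [475.2, -310.2, 166.5]
eef_rot: [[-0.994, 0.108, -0.002], [0.108, 0.994, 0.001], [0.002, 0.001, -1.0]]
force: [0.1, 0.4, -3.2]
width: 0.213
grip_force: 108.7
```

```bash
python3 - <<'E'
from h import *
a=.197; B=np.array([660.5,20.5,0])
def tip2tcp(tipbox,a,th,g=(-30,-19)):  # tip in box frame -> TCP; lever frame tip(100,12); TCP at (-30, z=12-19)
    tw=B+Rz(a)@np.array(tipbox); return tw+RL(a,th)@np.array([-130,0,-19.])
for tp in ([-130,0,160],[-85,0,130]): print(np.round(tip2tcp(tp,a,0),1))
S=status.observe();print(S["q"],S["force"])
leg([((495,-120,172),RT(0)),(tip2tcp([-130,0,160],a,0),RT(a))])
E
```

```text
[405.5 -30.4 141. ]
[449.7 -21.6 111. ]
[-5.78364068e-01  2.75238818e-01 -1.99427616e-01  1.09811358e+00
  1.99005936e-05 -4.70173080e-01] [ 0.1092982   0.4036191  -3.16314532]
   [0.0034, 0.765, -0.0215] [0.0003, -0.0005, -0.0344]
   [0.3579, 0.3584, 0.124] [0.0, 0.0, -0.0627]
```

Emit:
jog_arm(
  moves=[
    [[0.003,0.765,-0.02],[0,0,-0.034],0],
    [[0.003,0.765,-0.02],[0,0,-0.034],0],
    [[0.003,0.765,-0.02],[0,0,-0.034],0],
    [[0.003,0.765,-0.02],[0,0,-0.034],0],
    [[0.003,0.765,-0.02],[0,0,-0.034],0],
  ],
)

```text
t: 7.2
tcp_pos: [495.0, -120.1, 171.4]
eef_rot: [[-1.0, -0.0, -0.003], [-0.0, 1.0, 0.0], [0.003, 0.0, -1.0]]
force: [-0.6, -1.0, -2.1]
width: 0.214
grip_force: 109.1
```

Emit:
jog_arm(
  moves=[
    [[0.358,0.358,0.1],[0,0,-0.0627],0],
    [[0.358,0.358,0.1],[0,0,-0.0627],0],
    [[0.358,0.358,0.1],[0,0,-0.0627],0],
    [[0.358,0.358,0.1],[0,0,-0.0627],0],
    [[0.358,0.358,0.1],[0,0,-0.0627],0],
    [[0.358,0.358,0.1],[0,0,-0.0627],0],
  ],
)

```text
t: 7.95
tcp_pos: [407.6, -31.7, 148.1]
eef_rot: [[-0.981, -0.193, 0.001], [-0.193, 0.981, -0.0], [-0.001, -0.0, -1.0]]
force: [0.9, 0.1, -3.0]
width: 0.214
grip_force: 109.4
```

```bash
python3 - <<'E'
from h import *
S=status.observe();P=S["tcp_pos"];R=S["eef_rot"];print(P,S["q"],S["force"])
L=R@np.diag([-1,1,-1.])
B=np.array([660.5,20.5,0]);
tip=P+L@[129.2,0,17.4]; print("tip box",Rz(.197).T@(tip-B))
t=optics.grab_frame("top");s=optics.grab_frame("side")
m=np.zeros((590,780,3),np.uint8)
def dr(p,c,k):
    im=crop(p,*c,k)
    bl=np.array([[65.2,-11,17.4],[129.2,-11,17.4],[129.2,11,17.4],[65.2,11,17.4]])@L.T+P
    le=np.array([[-76,-18,113],[-50,-18,113],[-50,18,113],[-76,18,113]])@Rz(.197).T+B
    for X,col in ((bl,(0,255,0)),(le,(0,255,255))):
        uv=((proj(p,X)-c[:2]+.5)*k-.5); cv2.polylines(im,[np.round(uv*8).astype(int)],True,col,1,cv2.LINE_AA,3)
    return im
i=dr(t,(225,140,290,230),6);m[:i.shape[0],:i.shape[1]]=i
i=dr(s,(215,150,310,230),4);m[:i.shape[0],395:395+i.shape[1]]=i
cv2.imwrite("pics/m4.png",m)
E
```

```text
[407.55757634 -31.7316542  148.07086534] [-7.75883786e-02 -8.47588840e-03 -5.73576396e-01  1.00502246e+00
 -1.31145577e-04 -2.71795220e-01] [ 0.90267062  0.06929928 -2.99086664]
tip box [-129.08445241   -2.06891864  165.55011729]
```

View pics/m4.png

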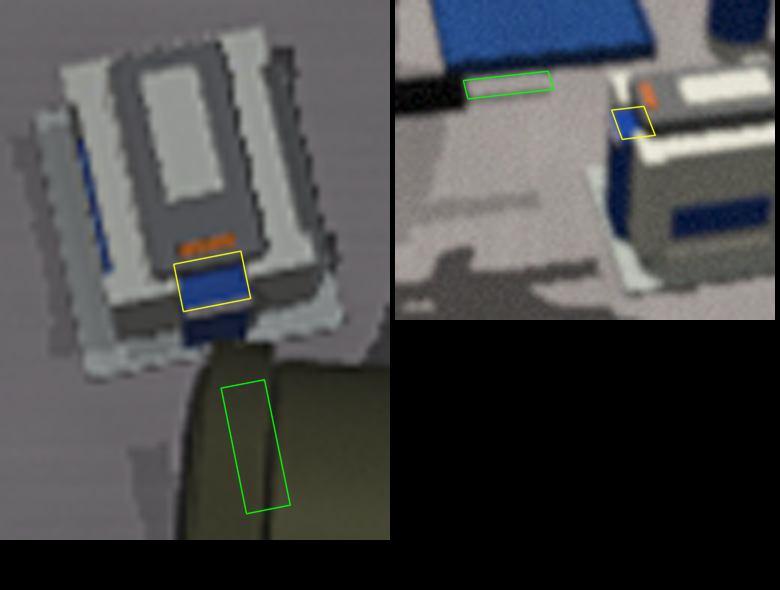

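The ledge overlay sits on the blue ledge in both views (top crop about (212,283)). Next the tip goes just above the ledge, then down until it touches.

```bash
cat >> h.py <<'E'
B=np.array([660.5,20.5,0]); A=.197; G=np.array([129.2,0,17.4])
def tcp(tipbox,th=0,a=A): return B+Rz(A)@np.array(tipbox,float)-RL(a,th)@G
def tipnow():
    S=status.observe(); L=S["eef_rot"]@np.diag([-1,1,-1.])
    print("t",round(S["t"],2),"tip box",np.round(Rz(A).T@(S["tcp_pos"]+L@G-B),1),"F box",np.round(Rz(A).T@S["force"],1),"pitch",round(np.arcsin(L[2,0]),3),"tau",np.round(S["wrist_torque"],2))
E
python3 - <<'E'
from h import *
leg([(tcp([-69,0,130]),RT(A)),(tcp([-66,0,120]),RT(A)),(tcp([-66,0,114]),RT(A))])
E
```

```text
[-0.2416, 0.006, 0.1413] [-0.0, 0.0001, -0.0007]
   [-0.012, 0.0, 0.04] [0.0, 0.0, 0.0]
   [0.0, 0.0, 0.024] [0.0, 0.0, 0.0]
```

Emit:
jog_arm(
  moves=[
    [[-0.1,0.006,0.07],[0,0,-0.0007],0],
    [[-0.241,0.006,0.14],[0,0,-0.0007],0],
    [[-0.241,0.006,0.14],[0,0,-0.0007],0],
    [[-0.254,0.006,0.17],[0,0,-0.0007],0],
    [[-0.254,0.006,0.18],[0,0,-0.0007],0],
    [[-0.254,0.006,0.18],[0,0,-0.0007],0],
  ],
)

```text
t: 8.8
tcp_pos: [467.9, -17.2, 102.9]
eef_rot: [[-0.981, -0.196, -0.0], [-0.196, 0.981, -0.0], [0.0, 0.0, -1.0]]
force: [-1.1, 0.1, -2.0]
width: 0.212
grip_force: 109.4
```

```bash
python3 -c "
from h import *
tipnow()"
```

```text
t 8.8 tip box [-67.1   0.8 120.2] F box [-1.   0.3 -2. ] pitch -0.0 tau [-0.03  0.   -0.03]
```

Emit:
jog_arm(
  moves=[
    [[0,0,0.01],[0,0,0],0],
    [[0,0,0.016],[0,0,0],0],
    [[0,0,0.016],[0,0,0],0],
  ],
)

```text
t: 9.18
tcp_pos: [468.3, -17.1, 98.8]
eef_rot: [[-0.98, -0.197, -0.0], [-0.197, 0.98, -0.0], [0.0, 0.0, -1.0]]
force: [0.4, 0.1, -2.3]
width: 0.217
grip_force: 109.4
```

Emit:
jog_arm(
  moves=[
    [[0,0,0.004],[0,0,0],0],
    [[0,0,0.004],[0,0,0],0],
  ],
)

```text
t: 9.43
tcp_pos: [468.6, -17.1, 97.8]
eef_rot: [[-0.98, -0.197, 0.0], [-0.197, 0.98, -0.0], [-0.0, -0.0, -1.0]]
force: [-0.2, 0.3, -2.4]
width: 0.216
grip_force: 109.4
```

Emit:
jog_arm(
  moves=[
    [[0,0,0.004],[0,0,0],0],
    [[0,0,0.004],[0,0,0],0],
  ],
)

```text
t: 9.68
tcp_pos: [468.6, -17.0, 96.9]
eef_rot: [[-0.98, -0.197, 0.0], [-0.197, 0.98, 0.0], [-0.0, -0.0, -1.0]]
force: [-1.1, 0.4, -1.3]
width: 0.215
grip_force: 109.6
```

Emit:
jog_arm(
  moves=[
    [[0,0,0.004],[0,0,0],0],
    [[0,0,0.004],[0,0,0],0],
  ],
)

```text
t: 9.93
tcp_pos: [468.6, -17.1, 95.9]
eef_rot: [[-0.98, -0.197, 0.0], [-0.197, 0.98, -0.0], [-0.0, -0.0, -1.0]]
force: [-1.4, -0.1, -0.2]
width: 0.211
grip_force: 109.7
```

Emit:
jog_arm(
  moves=[
    [[0,0,0.004],[0,0,0],0],
    [[0,0,0.004],[0,0,0],0],
  ],
)

```text
t: 10.18
tcp_pos: [468.6, -17.1, 94.9]
eef_rot: [[-0.98, -0.197, 0.0], [-0.197, 0.98, -0.0], [-0.0, -0.0, -1.0]]
force: [-2.3, -1.0, 1.1]
width: 0.213
grip_force: 109.8
```

```bash
python3 -c "
from h import *
tipnow();tipnow()"
```

```text
t 10.18 tip box [-66.4   0.8 112.3] F box [-2.4 -0.5  1.1] pitch 0.0 tau [-0.08 -0.   -0.07]
t 10.18 tip box [-66.4   0.8 112.3] F box [-2.4 -0.5  1.1] pitch 0.0 tau [-0.08 -0.   -0.07]
```

Emit:
jog_arm(
  moves=[
    [[0,0,-0.006],[0,0,0],0],
    [[-0.016,0,-0.006],[0,0,0],0],
    [[-0.032,0,-0.006],[0,0,0],0],
    [[-0.032,0,-0.006],[0,0,0],0],
  ],
)

```text
t: 10.68
tcp_pos: [477.2, -15.3, 96.4]
eef_rot: [[-0.98, -0.197, 0.001], [-0.197, 0.98, 0.0], [-0.001, 0.0, -1.0]]
force: [0.3, -0.3, -0.6]
width: 0.216
grip_force: 109.7
```

Emit:
jog_arm(
  moves=[
    [[-0.016,0,0],[0,0,0],0],
    [[-0.032,0,0],[0,0,0],0],
    [[-0.032,0,0],[0,0,0],0],
  ],
)

```text
t: 11.05
tcp_pos: [484.9, -13.8, 96.4]
eef_rot: [[-0.98, -0.197, 0.001], [-0.197, 0.98, 0.0], [-0.001, 0.0, -1.0]]
force: [0.6, -0.2, -0.9]
width: 0.213
grip_force: 109.7
```

```bash
python3 - <<'E'
from h import *
tipnow()
t=optics.grab_frame("top");s=optics.grab_frame("side")
m=np.zeros((480,780,3),np.uint8)
i=crop(t,225,140,290,220,6);m[:i.shape[0],:i.shape[1]]=i
i=crop(s,215,150,310,230,4);m[:i.shape[0],395:395+i.shape[1]]=i
cv2.imwrite("pics/m5.png",m)
E
```

```text
t 11.05 tip box [-49.7   0.9 113.9] F box [ 0.5 -0.3 -0.9] pitch 0.001 tau [ 0.13 -0.26 -0.02]
```

View pics/m5.png

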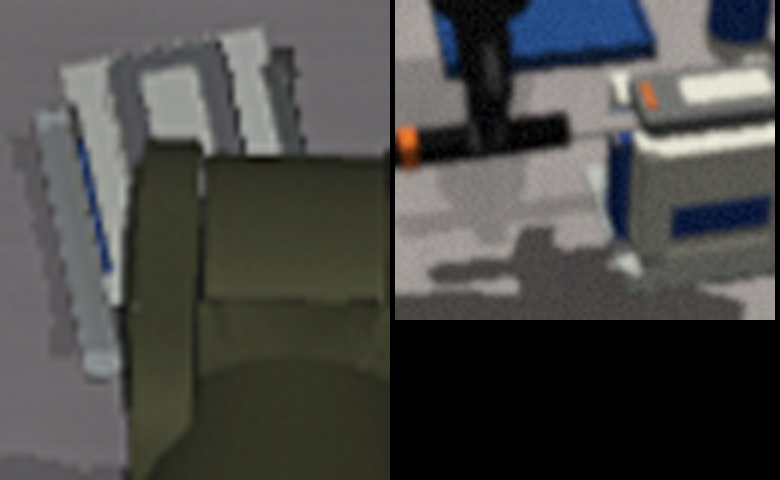

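The side crop shows the blade level under the lip at about (625,130). A little more insertion, then rotate about the bar's centre.

```bash
python3 - <<'E'
from h import *
S=status.observe();P=S["tcp_pos"];R=S["eef_rot"];L=R@np.diag([-1,1,-1.])
tipz=115.; 
# commanded base pose: assume advance 2mm; work in rel coordinates
P0=P+Rz(A)@np.array([2,0,0]); C=B+Rz(A)@np.array([-76,0.9,109])
ax=Rz(A)@np.array([0,1,0])
for d in (0,3,6,9,12,15,18,21,24,27,30,33,36):
    Q=Ro.from_rotvec(-ax*np.radians(d)).as_matrix()
    print(d,end=" ");rel([(C+Q@(P0-C),Q@R)],P,R)
E
```

```text
0    [-0.008, -0.0, 0.0] [0.0, 0.0, 0.0]
3    [-0.0111, -0.0, 0.0211] [0.0, -0.0167, -0.0]
6    [-0.0154, -0.0, 0.0419] [0.0, -0.0333, -0.0]
9    [-0.0207, -0.0, 0.0626] [0.0001, -0.05, -0.0]
12    [-0.0271, -0.0, 0.0829] [0.0001, -0.0667, -0.0]
15    [-0.0346, -0.0, 0.1028] [0.0001, -0.0833, -0.0]
18    [-0.0431, -0.0, 0.1224] [0.0001, -0.1, -0.0]
21    [-0.0526, -0.0001, 0.1414] [0.0001, -0.1167, -0.0]
24    [-0.063, -0.0001, 0.16] [0.0001, -0.1333, -0.0]
27    [-0.0745, -0.0001, 0.1779] [0.0002, -0.15, -0.0]
30    [-0.0869, -0.0001, 0.1953] [0.0002, -0.1667, -0.0]
33    [-0.1001, -0.0001, 0.212] [0.0002, -0.1833, -0.0]
36    [-0.1142, -0.0001, 0.2279] [0.0002, -0.2, -0.0]
```

Emit:
jog_arm(
  moves=[
    [[-0.008,0,0],[0,0,0],0],
    [[-0.011,0,0.021],[0,-0.0167,0],0],
    [[-0.0154,0,0.042],[0,-0.0333,0],0],
    [[-0.0207,0,0.0626],[0,-0.05,0],0],
    [[-0.027,0,0.083],[0,-0.0667,0],0],
    [[-0.0346,0,0.103],[0,-0.0833,0],0],
    [[-0.043,0,0.1224],[0,-0.1,0],0],
    [[-0.043,0,0.1224],[0,-0.1,0],0],
  ],
)

```text
t: 12.15
tcp_pos: [495.3, -11.8, 66.5]
eef_rot: [[-0.932, -0.197, 0.305], [-0.187, 0.98, 0.061], [-0.311, -0.0, -0.95]]
force: [1.7, 0.6, 2.4]
width: 0.209
grip_force: 110.0
```

```bash
cat > rot.py <<'E'
from h import *
import sys
tipnow()
S=status.observe();P=S["tcp_pos"];R=S["eef_rot"]
C=B+Rz(A)@np.array([-76,0.9,109]); ax=Rz(A)@np.array([0,1,0])
for d in map(float,sys.argv[1:]):
    Q=Ro.from_rotvec(-ax*np.radians(d)).as_matrix(); print(d,end=" ");rel([(C+Q@(P-C),Q@R)],P,R)
E
python3 rot.py 3 6 9 12 15 18
```

```text
t 12.15 tip box [-51.    0.8 123.2] F box [1.8 0.2 2.4] pitch 0.316 tau [0.21 0.01 0.1 ]
3.0    [-0.003, -0.0, 0.0211] [0.0, -0.0167, -0.0]
6.0    [-0.0071, -0.0, 0.042] [0.0, -0.0333, -0.0]
9.0    [-0.0123, -0.0, 0.0626] [0.0, -0.05, -0.0]
12.0    [-0.0185, -0.0, 0.083] [0.0001, -0.0667, -0.0]
15.0    [-0.0258, -0.0, 0.103] [0.0001, -0.0833, -0.0]
18.0    [-0.0342, -0.0, 0.1226] [0.0001, -0.1, -0.0]
```

Emit:
jog_arm(
  moves=[
    [[-0.003,0,0.021],[0,-0.0167,0],0],
    [[-0.007,0,0.042],[0,-0.0333,0],0],
    [[-0.0123,0,0.0626],[0,-0.05,0],0],
    [[-0.0123,0,0.0626],[0,-0.05,0],0],
  ],
)

```text
t: 12.65
tcp_pos: [500.6, -10.4, 50.7]
eef_rot: [[-0.875, -0.196, 0.442], [-0.175, 0.981, 0.089], [-0.451, 0.001, -0.893]]
force: [-3.0, -0.0, -0.0]
width: 0.216
grip_force: 109.8
```

```bash
python3 rot.py 3 6 9 12; python3 - <<'E'
from h import *
s=optics.grab_frame("side"); cv2.imwrite("pics/m6.png",crop(s,215,140,330,230,6))
E
```

```text
t 12.65 tip box [-55.4   1.  124.5] F box [-2.9  0.6 -0. ] pitch 0.468 tau [-0.09  0.86  0.08]
3.0    [-0.0033, -0.0, 0.0217] [0.0, -0.0167, -0.0]
6.0    [-0.0077, -0.0, 0.0431] [0.0, -0.0333, -0.0]
9.0    [-0.0132, -0.0, 0.0643] [0.0, -0.05, -0.0]
12.0    [-0.0198, -0.0001, 0.0852] [0.0, -0.0667, -0.0]
```

View pics/m6.png

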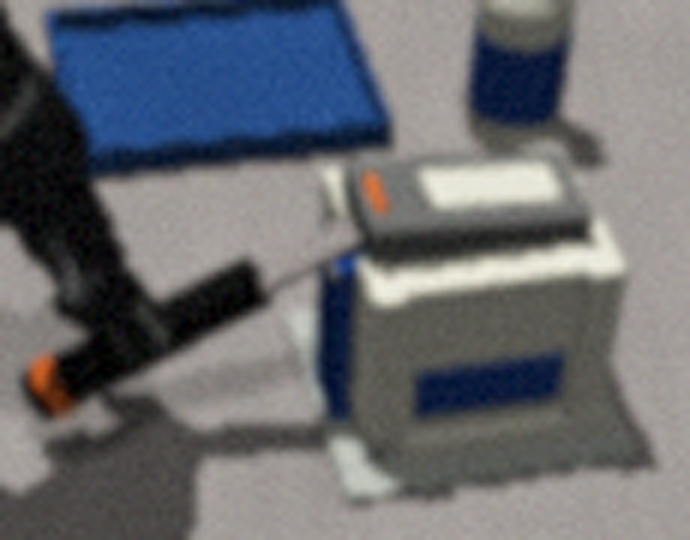

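The side crop shows the tip under the lip at about (365,235), with the lid only slightly raised. The blade has slid out a few mm, so I'll feed it in along its axis and keep turning.

Emit:
jog_arm(
  moves=[
    [[-0.012,0,0],[0,0,0],0],
    [[-0.024,0,0],[0,0,0],0],
    [[-0.027,0,0.0205],[0,-0.0167,0],0],
    [[-0.031,0,0.0405],[0,-0.0333,0],0],
    [[-0.031,0,0.0405],[0,-0.0333,0],0],
  ],
)

```text
t: 13.32
tcp_pos: [529.0, -11.1, 56.3]
eef_rot: [[-0.839, -0.203, 0.504], [-0.168, 0.979, 0.114], [-0.517, 0.011, -0.856]]
force: [-9.2, 1.5, 0.8]
width: 0.21
grip_force: 110.5
```

```bash
python3 rot.py 3 6 9 
```

```text
t 13.32 tip box [-33.5  -5.3 138. ] F box [-8.7  3.3  0.8] pitch 0.543 tau [0.14 1.25 0.79]
3.0    [-0.0035, -0.0002, 0.0162] [0.0, -0.0167, -0.0002]
6.0    [-0.0078, -0.0004, 0.0322] [0.0, -0.0333, -0.0004]
9.0    [-0.0129, -0.0006, 0.048] [0.0, -0.05, -0.0006]
```

```bash
python3 - <<'E'
from h import *
S=status.observe();print(S["q"],S["tcp_pos"],S["effort"])
tipnow()
t=optics.grab_frame("top");s=optics.grab_frame("side")
m=np.zeros((540,800,3),np.uint8)
i=crop(s,215,140,330,230,5);m[:i.shape[0],:i.shape[1]]=i
i=crop(t,225,130,290,230,3);m[:i.shape[0],580:580+i.shape[1]]=i
cv2.imwrite("pics/m7.png",m)
E
```

```text
[-0.1444823  -0.02008045 -1.02519141  0.05236934  0.18625116 -0.29698273] [528.99685969 -11.07995044  56.29306884] [-1.25340790e+00 -2.73228621e+01  3.39521456e+01 -7.97015548e+00
  5.80496649e-03  4.30742623e-01]
t 13.32 tip box [-33.5  -5.3 138. ] F box [-8.7  3.3  0.8] pitch 0.543 tau [0.14 1.25 0.79]
```

View pics/m7.png

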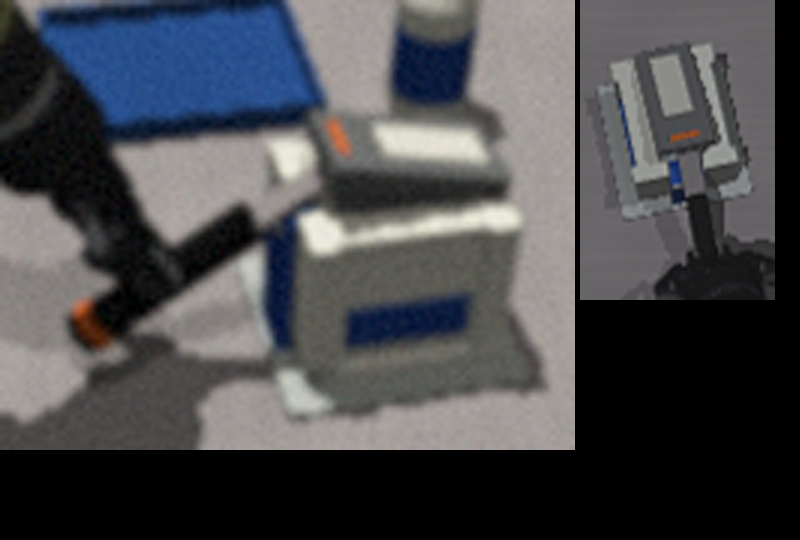

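The side crop shows the lid's front clearly raised, with the lower near lip corner at about (325,202) and the blade under it. One joint (q3) is near its limit. I'll check the lip height numerically.

```bash
python3 - <<'E'
from h import *
s=optics.grab_frame("side")
for nm,x,y,zs in (("lip near bottom",-60,-30,(120,130,138,145)),("lip near top",-60,-30,(138,148,156,163)),("back near bottom",60,-30,(120,130,138)),("back near top",60,-30,(138,148))):
    X=np.array([[x,y,z] for z in zs],float)@Rz(A).T+B
    print(nm,zs,np.round((proj(s,X)-[215,140]+.5)*5-.5).astype(int).tolist())
E
```

```text
lip near bottom (120, 130, 138, 145) [[314, 224], [315, 212], [316, 202], [317, 193]]
lip near top (138, 148, 156, 163) [[316, 202], [317, 189], [318, 178], [318, 169]]
back near bottom (120, 130, 138) [[503, 202], [505, 189], [506, 179]]
back near top (138, 148) [[506, 179], [508, 166]]
```

```bash
python3 - <<'E'
from h import *
S=status.observe();P=S["tcp_pos"];R=S["eef_rot"];L=R@np.diag([-1,1,-1.])
s=optics.grab_frame("side");t=optics.grab_frame("top")
print("handle top front/rear, tip (side crop5, top crop3)")
X=np.array([[69.2,0,29.4],[-70.8,0,29.4],[69.2,-11,5.4],[129.2,0,17.4]])@L.T+P
print(np.round((proj(s,X)-[215,140])*5).astype(int).tolist(),np.round((proj(t,X)-[225,130])*3+[580,0]).astype(int).tolist())
tg=[(tcp([-42,-2,132],.42),RT(A,.42)),(tcp([-46,-1,127],.28),RT(A,.28)),(tcp([-48,0,118.5],.04),RT(A,.04)),(tcp([-85,0,120],0.04),RT(A,0.04)),(tcp([-130,0,160],0),RT(A))]
rel(tg[:3]); print("then from level"); rel(tg[3:],*tg[2])
E
```

```text
handle top front/rear, tip (side crop5, top crop3)
[[253, 206], [63, 317], [275, 240], [346, 169]] [[695, 193], [716, 313], [702, 184], [684, 136]]
   [0.0456, 0.0131, -0.0602] [0.004, 0.0391, 0.0006]
   [0.0653, 0.0179, -0.1241] [0.004, 0.0836, 0.0009]
   [0.059, 0.0231, -0.2201] [0.0039, 0.16, 0.0014]
then from level
   [0.1476, -0.0, -0.0119] [0.0, 0.0, 0.0]
   [0.3235, -0.0, -0.1997] [0.0, 0.0127, 0.0]
```

Emit:
jog_arm(
  moves=[
    [[0.023,0.0065,-0.03],[0.002,0.0196,0],0],
    [[0.0456,0.013,-0.06],[0.004,0.039,0.0006],0],
    [[0.055,0.0155,-0.092],[0.004,0.061,0.0008],0],
    [[0.065,0.018,-0.124],[0.004,0.0836,0.001],0],
    [[0.063,0.02,-0.156],[0.004,0.109,0.001],0],
    [[0.061,0.0215,-0.188],[0.004,0.135,0.001],0],
    [[0.059,0.023,-0.22],[0.004,0.16,0.0014],0],
    [[0.059,0.023,-0.22],[0.004,0.16,0.0014],0],
  ],
)

```text
t: 14.58
tcp_pos: [492.3, -14.6, 98.3]
eef_rot: [[-0.98, -0.195, 0.047], [-0.195, 0.981, 0.006], [-0.047, -0.003, -0.999]]
force: [0.5, 0.0, -2.1]
width: 0.212
grip_force: 109.5
```

```bash
python3 - <<'E'
from h import *
print(status.observe()["q"]);tipnow()
s=optics.grab_frame("side");t=optics.grab_frame("top")
m=np.zeros((450,800,3),np.uint8)
i=crop(s,215,140,330,230,5);m[:i.shape[0],:i.shape[1]]=i
i=crop(t,225,130,290,230,3);m[:i.shape[0],580:580+i.shape[1]]=i
cv2.imwrite("pics/m8.png",m)
leg([(tcp([-85,0,121],0.04),RT(A,0.04)),(tcp([-130,0,160],0),RT(A))])
E
```

```text
[-0.03528652  0.15101925 -0.52430219  0.84892413  0.00777821 -0.2311814 ]
t 14.57 tip box [-43.6  -1.6 121.8] F box [ 0.5 -0.1 -2.1] pitch 0.047 tau [ 0.02  0.16 -0.  ]
   [0.157, 0.0049, -0.0121] [-0.0009, 0.002, -0.0005]
   [0.176, -0.0, -0.1838] [0.0, 0.0127, 0.0]
```

View pics/m8.png

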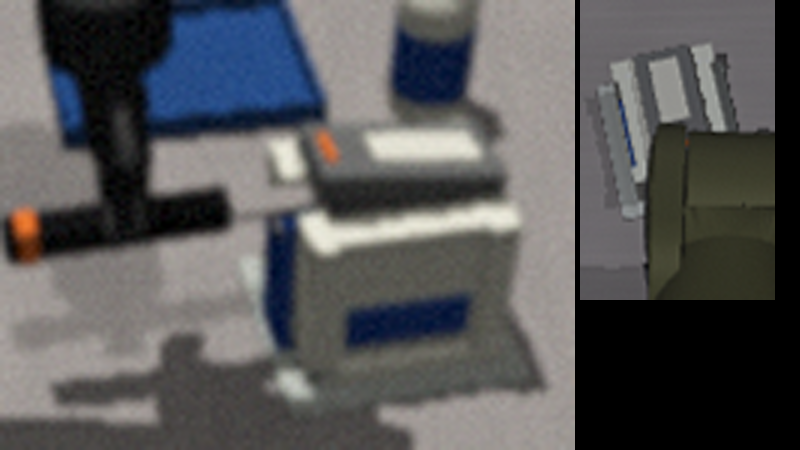

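The side crop shows the lever level, with the lid front still up near (320,185). I'll measure the edges along columns to settle it.

```bash
python3 - <<'E'
from h import *
s=sum(optics.grab_frame("side")["pixels"].astype(float) for _ in range(3))/3
p=optics.grab_frame("side")
for u in (280,282,285,290,300,310): print(u,[int(v) for v in s[164:188,u].mean(1)])
for h in (0,6,12,18):
    th=h/120; 
    for x in (-58,-40,0,40):
        z=lambda zz:[x,-30,120+zz+(60-x)*th]
        uv=proj(p,np.array([z(18),z(0),[x,-30,120]],float)@Rz(A).T+B); print(h,x,np.round(uv,1).tolist())
E
```

```text
280 [103, 108, 122, 127, 126, 127, 122, 114, 112, 112, 99, 81, 57, 43, 38, 37, 40, 61, 93, 137, 178, 210, 223, 224]
282 [142, 123, 112, 112, 114, 118, 121, 116, 114, 112, 101, 77, 56, 40, 38, 35, 29, 33, 43, 74, 126, 187, 220, 222]
285 [140, 124, 112, 112, 107, 110, 110, 113, 113, 109, 102, 79, 52, 38, 40, 37, 33, 36, 49, 86, 131, 189, 220, 219]
290 [138, 133, 165, 202, 217, 215, 204, 175, 137, 115, 100, 77, 49, 41, 38, 39, 31, 45, 74, 108, 154, 199, 215, 194]
300 [107, 138, 184, 213, 219, 220, 213, 189, 147, 115, 99, 74, 51, 40, 42, 36, 47, 81, 133, 188, 219, 219, 185, 126]
310 [89, 98, 110, 124, 150, 183, 188, 166, 129, 113, 98, 71, 46, 39, 46, 66, 120, 181, 216, 222, 210, 169, 109, 84]
0 -58 [[278.5, 179.8], [278.1, 184.4], [278.1, 184.4]]
0 -40 [[284.3, 179.1], [283.9, 183.7], [283.9, 183.7]]
0 0 [[297.0, 177.6], [296.5, 182.2], [296.5, 182.2]]
0 40 [[309.6, 176.1], [309.0, 180.7], [309.0, 180.7]]
6 -58 [[278.6, 178.3], [278.2, 182.9], [278.1, 184.4]]
6 -40 [[284.4, 177.9], [284.0, 182.5], [283.9, 183.7]]
6 0 [[297.1, 176.9], [296.6, 181.4], [296.5, 182.2]]
6 40 [[309.7, 175.9], [309.0, 180.4], [309.0, 180.7]]
12 -58 [[278.7, 176.8], [278.3, 181.4], [278.1, 184.4]]
12 -40 [[284.5, 176.6], [284.1, 181.2], [283.9, 183.7]]
12 0 [[297.2, 176.1], [296.7, 180.7], [296.5, 182.2]]
12 40 [[309.7, 175.6], [309.1, 180.2], [309.0, 180.7]]
18 -58 [[278.8, 175.2], [278.5, 179.9], [278.1, 184.4]]
18 -40 [[284.6, 175.3], [284.2, 179.9], [283.9, 183.7]]
18 0 [[297.3, 175.3], [296.8, 179.9], [296.5, 182.2]]
18 40 [[309.7, 175.4], [309.1, 179.9], [309.0, 180.7]]
```

The top edge of the lid's near side lies at a constant row of about 175.3, which matches an 18 mm lift, so the lid has popped and is holding. Withdrawing the blade and returning the lever.

Emit:
jog_arm(
  moves=[
    [[0.03,0.001,-0.003],[0,0,0],0],
    [[0.08,0.003,-0.006],[0,0,0],0],
    [[0.157,0.005,-0.012],[0,0.002,0],0],
    [[0.25,0.005,-0.1],[0,0.008,0],0],
    [[0.32,0.005,-0.196],[0,0.015,0],0],
    [[0.32,0.005,-0.196],[0,0.015,0],0],
    [[0.32,0.005,-0.196],[0,0.015,0],0],
  ],
)

```text
t: 15.75
tcp_pos: [409.0, -29.6, 142.5]
eef_rot: [[-0.981, -0.194, 0.0], [-0.194, 0.981, -0.003], [0.0, -0.003, -1.0]]
force: [-0.5, -0.3, -2.8]
width: 0.21
grip_force: 109.5
```

```bash
python3 - <<'E'
from h import *
leg([((480,-120,180),RT(0)),((477,-310.5,120),RT(-.1)),((477,-310.5,24),RT(-.1))])
E
```

```text
[-0.2084, -0.4102, -0.1487] [-0.0009, 0.0, 0.062]
   [0.012, -0.762, 0.24] [0.0, 0.0, 0.0318]
   [0.0, 0.0, 0.384] [0.0, 0.0, 0.0]
```

Emit:
jog_arm(
  moves=[
    [[-0.208,-0.41,-0.149],[-0.001,0,0.062],0],
    [[-0.208,-0.41,-0.149],[-0.001,0,0.062],0],
    [[-0.208,-0.41,-0.149],[-0.001,0,0.062],0],
    [[-0.208,-0.41,-0.149],[-0.001,0,0.062],0],
  ],
)

```text
t: 16.25
tcp_pos: [479.1, -119.7, 178.9]
eef_rot: [[-1.0, 0.0, -0.003], [0.0, 1.0, 0.001], [0.003, 0.001, -1.0]]
force: [-0.5, 0.0, -3.5]
width: 0.214
grip_force: 109.7
```

Emit:
jog_arm(
  moves=[
    [[0.012,-0.762,0.24],[0,0,0.032],0],
    [[0.012,-0.762,0.24],[0,0,0.032],0],
    [[0.012,-0.762,0.24],[0,0,0.032],0],
    [[0.012,-0.762,0.24],[0,0,0.032],0],
    [[0.012,-0.762,0.24],[0,0,0.032],0],
    [[0.012,-0.762,0.4],[0,0,0.032],0],
    [[0.012,-0.762,0.56],[0,0,0.032],0],
    [[0.012,-0.762,0.62],[0,0,0.032],0],
    [[0.012,-0.762,0.62],[0,0,0.032],0],
  ],
)

```text
t: 17.38
tcp_pos: [476.6, -308.7, 25.2]
eef_rot: [[-0.995, 0.098, -0.002], [0.098, 0.995, 0.001], [0.002, 0.001, -1.0]]
force: [0.5, 0.0, -1.1]
width: 0.212
grip_force: 109.8
```

```bash
python3 - <<'E'
from h import *
S=status.observe();print(S["tcp_pos"],S["force"])
rel([((477,-310.5,15.5),RT(-.1))])
E
```

```text
[ 476.63328809 -308.73685107   25.21696053] [ 0.46887251  0.02887387 -1.07344663]
   [-0.0022, -0.0069, 0.0389] [0.0004, -0.0007, 0.0004]
```

Emit:
jog_arm(
  moves=[
    [[-0.002,-0.007,0.015],[0,0,0],0],
    [[-0.002,-0.007,0.03],[0,0,0],0],
    [[-0.002,-0.007,0.04],[0,0,0],0],
    [[-0.002,-0.007,0.04],[0,0,0],0],
  ],
)

```text
t: 17.88
tcp_pos: [477.1, -312.2, 15.4]
eef_rot: [[-0.995, 0.1, -0.001], [0.1, 0.995, 0.0], [0.001, 0.0, -1.0]]
force: [0.2, -0.4, -3.2]
width: 0.215
grip_force: 109.8
```

Emit:
jog_arm(
  moves=[
    [[0,0,0],[0,0,0],0.4],
    [[0,0,0],[0,0,0],0.6],
    [[0,0,0],[0,0,0],0.6],
    [[0,0,-0.1],[0,0,0],0.6],
    [[0,0,-0.35],[0,0,0],0.6],
    [[0,0,-0.6],[0,0,0],0.6],
    [[0,0,-0.8],[0,0,0],1],
    [[0,0,-0.8],[0,0,0],1],
    [[0,0,-0.8],[0,0,0],1],
  ],
)

```text
t: 19.0
tcp_pos: [477.3, -312.1, 215.1]
eef_rot: [[-0.995, 0.1, -0.001], [0.1, 0.995, 0.0], [0.001, 0.0, -1.0]]
force: [-0.2, -0.0, -1.1]
width: 1.0
grip_force: 0.0
```

```bash
python3 - <<'E'
from h import *
# lid grasp: lid tilted .15 front-up; lid centre
th=.15; print("ref",RT(A,th).round(3).tolist())
leg([((490,-80,240),RT(.05)),((560,0,240),RT(A,th))])
E
```

```text
ref [[-0.97, -0.196, 0.147], [-0.194, 0.981, 0.029], [-0.149, 0.0, -0.989]]
   [0.0423, 0.929, -0.0996] [0.0001, -0.0003, -0.0478]
   [-0.2956, 0.3056, 0.0] [-0.0035, -0.0477, -0.0467]
```

```bash
cat >> h.py <<'E'
def lidtcp(x=-10,z=15,th=-.15): return B+Rz(A)@(np.array([60,0,120.])+RL(0,th)@np.array([x-60,0,z-21.]))
E
python3 - <<'E'
from h import *
p=lidtcp(); u=RT(A,-.15)[:,2]; print(p,p-u*70)
leg([((490,-80,250),RT(.05)),(p-u*110,RT(A,-.15)),(p-u*40,RT(A,-.15)),(p,RT(A,-.15))])
E
```

```text
[650.58495329  18.52106921 124.52804281] [660.84329413  20.56851761 193.74201826]
   [0.0423, 0.929, -0.1396] [0.0001, -0.0003, -0.0478]
   [-0.7263, 0.3711, 0.0668] [0.0035, 0.0477, -0.0467]
   [0.0, 0.0, 0.28] [0.0, 0.0, 0.0]
   [-0.0, -0.0, 0.16] [0.0, 0.0, 0.0]
```

Emit:
jog_arm(
  moves=[
    [[0.042,0.929,-0.14],[0,0,-0.048],1],
    [[0.042,0.929,-0.14],[0,0,-0.048],1],
    [[0.042,0.929,-0.14],[0,0,-0.048],1],
    [[0.042,0.929,-0.14],[0,0,-0.048],1],
    [[0.042,0.929,-0.14],[0,0,-0.048],1],
  ],
)

```text
t: 19.62
tcp_pos: [489.5, -77.3, 249.2]
eef_rot: [[-0.998, -0.055, -0.003], [-0.055, 0.998, 0.001], [0.003, 0.001, -1.0]]
force: [-0.5, -0.8, -0.8]
width: 1.002
grip_force: 0.0
```

Emit:
jog_arm(
  moves=[
    [[-0.726,0.36,0.064],[0.0035,0.0477,-0.0467],1],
    [[-0.726,0.36,0.064],[0.0035,0.0477,-0.0467],1],
    [[-0.726,0.36,0.064],[0.0035,0.0477,-0.0467],1],
    [[-0.726,0.36,0.064],[0.0035,0.0477,-0.0467],1],
    [[-0.726,0.36,0.064],[0.0035,0.0477,-0.0467],1],
    [[-0.726,0.36,0.064],[0.0035,0.0477,-0.0467],1],
  ],
)

```text
t: 20.38
tcp_pos: [666.0, 17.7, 233.4]
eef_rot: [[-0.969, -0.195, -0.149], [-0.193, 0.981, -0.029], [0.152, 0.0, -0.988]]
force: [-0.2, -0.1, 0.6]
width: 1.0
grip_force: 0.0
```

```bash
python3 - <<'E'
from h import *
print(status.observe()["q"])
p=lidtcp(); u=RT(A,-.15)[:,2]
rel([(p-u*40,RT(A,-.15)),(p-u*15,RT(A,-.15)),(p,RT(A,-.15))])
E
```

```text
[ 0.03895542  0.59419756  0.41727892  1.54500531 -0.02354049 -0.15571365]
   [-0.0069, 0.0153, 0.2795] [0.0001, -0.0009, -0.0002]
   [-0.0072, 0.0152, 0.3795] [0.0001, -0.0009, -0.0002]
   [-0.0074, 0.0152, 0.4395] [0.0001, -0.0009, -0.0002]
```

Emit:
jog_arm(
  moves=[
    [[-0.007,0.015,0.15],[0,-0.001,0],1],
    [[-0.007,0.015,0.28],[0,-0.001,0],1],
    [[-0.007,0.015,0.34],[0,-0.001,0],1],
    [[-0.007,0.015,0.38],[0,-0.001,0],1],
    [[-0.007,0.015,0.42],[0,-0.001,0],1],
    [[-0.007,0.015,0.435],[0,-0.001,0],1],
    [[-0.007,0.015,0.435],[0,-0.001,0],1],
  ],
)

```text
t: 21.25
tcp_pos: [652.1, 19.9, 126.7]
eef_rot: [[-0.97, -0.196, -0.144], [-0.194, 0.981, -0.029], [0.147, 0.0, -0.989]]
force: [0.3, -0.5, 0.3]
width: 1.003
grip_force: 0.0
```

```bash
python3 - <<'E'
from h import *
S=status.observe();print(S["tcp_pos"],S["force"])
s=optics.grab_frame("side"); t=optics.grab_frame("top")
m=np.zeros((540,800,3),np.uint8)
i=crop(s,240,120,335,228,5);m[:i.shape[0],:i.shape[1]]=i
i=crop(t,225,130,295,220,4);m[:i.shape[0],500:500+i.shape[1]]=i
cv2.imwrite("pics/m9.png",m)
E
```

```text
[652.06082673  19.86931154 126.74141709] [ 0.25383434 -0.46662454  0.33353573]
```

View pics/m9.png

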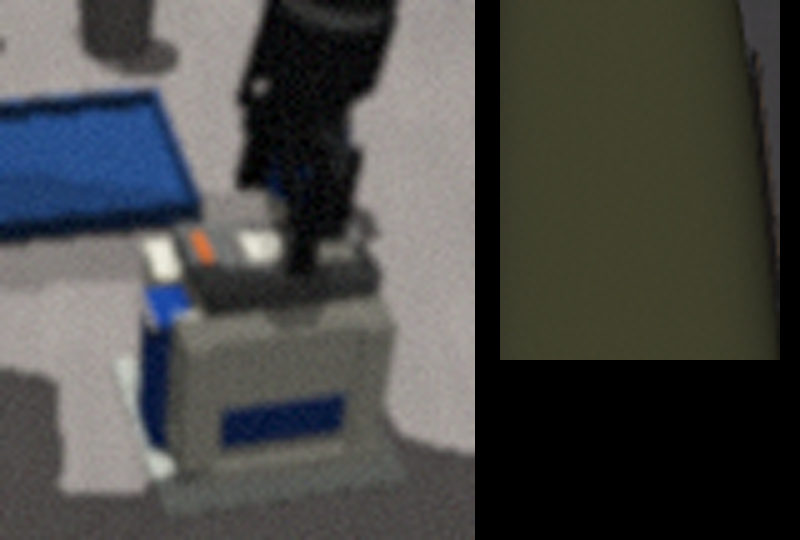

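The near finger hangs beside the slab (300,260) and is clear of the box, and the lid is still popped. Closing now.

Emit:
jog_arm(
  moves=[
    [[0,0,0.004],[0,0,0],0.4],
    [[0,0,0.004],[0,0,0],0.4],
    [[0,0,0.004],[0,0,0],0.4],
    [[0,0,0.004],[0,0,0],0.4],
    [[0,0,0.004],[0,0,0],0.4],
  ],
  newtons=70,
)

```text
t: 21.98
tcp_pos: [652.2, 19.7, 126.2]
eef_rot: [[-0.97, -0.196, -0.143], [-0.194, 0.981, -0.029], [0.146, 0.0, -0.989]]
force: [0.0, -0.7, 5.6]
width: 0.403
grip_force: 2.7
```

Emit:
jog_arm(
  moves=[
    [[0.003,0,-0.02],[0,0,0],0.4],
    [[0.006,0,-0.04],[0,0,0],0.4],
    [[0.012,0,-0.08],[0,0,0],0.4],
    [[0.02,0,-0.14],[0,0,0],0.4],
    [[0.02,0,-0.14],[0,0,0],0.4],
  ],
)

```text
t: 22.6
tcp_pos: [653.1, 19.9, 162.9]
eef_rot: [[-0.97, -0.196, -0.141], [-0.194, 0.981, -0.028], [0.144, -0.0, -0.99]]
force: [0.3, 0.4, -0.2]
width: 0.4
grip_force: 0.0
```

The fingers closed past the slab's upper edge because the open pads sit higher. Checking the lid's state after reopening.

Emit:
jog_arm(
  moves=[
    [[0.01,0,-0.07],[0,0,0],1],
    [[0.01,0,-0.07],[0,0,0],1],
    [[0.01,0,-0.07],[0,0,0],1],
  ],
)

```text
t: 22.98
tcp_pos: [652.1, 19.8, 178.6]
eef_rot: [[-0.97, -0.196, -0.144], [-0.194, 0.981, -0.028], [0.147, 0.0, -0.989]]
force: [0.2, -0.2, -0.3]
width: 0.992
grip_force: 0.0
```

```bash
python3 - <<'E'
from h import *
S=status.observe();print(S["tcp_pos"],S["t"])
s=sum(optics.grab_frame("side")["pixels"].astype(float) for _ in range(3))/3
p=optics.grab_frame("side")
for u in (278,280,282,285,290,300,310): print(u,[int(v) for v in s[164:188,u].mean(1)])
cv2.imwrite("pics/m10.png",crop(p,240,120,335,228,5))
# finger-bottom in pic m9: crop (300,275)-> px
px=np.array([300.5/5-.5+240,275.5/5-.5+120]); P=np.array([652.06,19.87,126.7])
for w in (-42,-50):
  for z in (-5,0,5,10,13,18): print(w,z,proj(p,P+RT(A,-.15)@[0,w,-z]).round(1).tolist(),px)
E
```

```text
[652.10109362  19.84318681 178.63063982] 22.975
278 [86, 109, 115, 121, 117, 111, 104, 93, 83, 67, 56, 47, 50, 50, 59, 61, 68, 99, 159, 196, 178, 135, 108, 112]
280 [93, 111, 119, 126, 122, 129, 130, 124, 112, 88, 58, 45, 41, 42, 41, 40, 50, 64, 95, 124, 122, 117, 111, 112]
282 [111, 110, 113, 114, 115, 120, 124, 126, 119, 104, 82, 58, 44, 44, 39, 39, 33, 34, 45, 74, 100, 111, 113, 111]
285 [114, 112, 110, 115, 113, 110, 111, 114, 113, 106, 88, 62, 47, 40, 40, 42, 35, 37, 52, 84, 109, 114, 115, 111]
290 [119, 129, 176, 209, 220, 218, 208, 190, 156, 117, 85, 61, 48, 38, 40, 37, 35, 48, 76, 103, 111, 110, 111, 104]
300 [59, 47, 54, 71, 94, 116, 144, 157, 139, 109, 89, 77, 55, 39, 33, 29, 41, 68, 125, 172, 171, 133, 101, 91]
310 [60, 70, 88, 106, 105, 97, 94, 94, 85, 68, 58, 50, 49, 43, 42, 63, 91, 113, 116, 111, 108, 97, 89, 84]
-42 -5 [[294.7, 184.4]] [299.6 174.6]
-42 0 [[295.1, 183.1]] [299.6 174.6]
-42 5 [[295.4, 181.8]] [299.6 174.6]
-42 10 [[295.8, 180.5]] [299.6 174.6]
-42 13 [[296.0, 179.8]] [299.6 174.6]
-42 18 [[296.4, 178.5]] [299.6 174.6]
-50 -5 [[295.4, 186.1]] [299.6 174.6]
-50 0 [[295.8, 184.8]] [299.6 174.6]
-50 5 [[296.2, 183.5]] [299.6 174.6]
-50 10 [[296.6, 182.2]] [299.6 174.6]
-50 13 [[296.8, 181.4]] [299.6 174.6]
-50 18 [[297.2, 180.1]] [299.6 174.6]
```

View pics/m10.png

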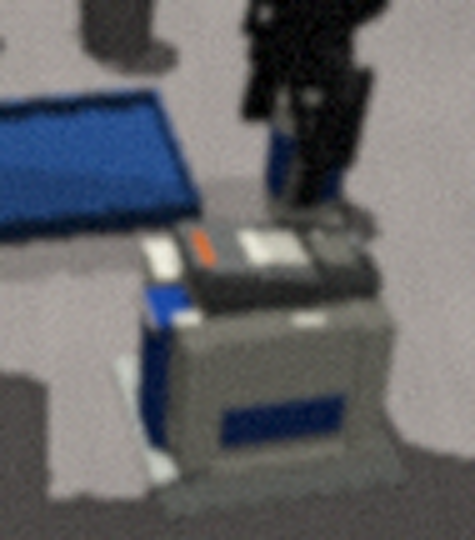

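```bash
python3 - <<'E'
from h import *
p=optics.grab_frame("side")
S=status.observe();P=S["tcp_pos"];R=S["eef_rot"]
for nm,P,R,o,k in (("m3",np.array([477.2,-309.4,15.1]),RT(-.106),(180-310/4,220),4),("m10",P,R,(240,120),5)):
    for w in (-28,-42,-57):
        for z in (0,13,30): print(nm,w,z,((proj(p,P+R@[0,w,-z])-o)*k).round().tolist())
im=p["pixels"].astype(int).sum(2)//3
for v in range(140,172,2): print(v,im[v,286:322].tolist())
E
```

```text
m3 -28 0 [[508.0, 299.0]]
m3 -28 13 [[507.0, 288.0]]
m3 -28 30 [[506.0, 272.0]]
m3 -42 0 [[504.0, 318.0]]
m3 -42 13 [[504.0, 307.0]]
m3 -42 30 [[503.0, 291.0]]
m3 -57 0 [[501.0, 339.0]]
m3 -57 13 [[500.0, 328.0]]
m3 -57 30 [[499.0, 312.0]]
m10 -28 0 [[276.0, 234.0]]
m10 -28 13 [[281.0, 216.0]]
m10 -28 30 [[287.0, 193.0]]
m10 -42 0 [[282.0, 248.0]]
m10 -42 13 [[287.0, 231.0]]
m10 -42 30 [[294.0, 207.0]]
m10 -57 0 [[290.0, 264.0]]
m10 -57 13 [[295.0, 246.0]]
m10 -57 30 [[302.0, 223.0]]
140 [154, 135, 89, 35, 14, 6, 10, 11, 22, 65, 90, 66, 25, 12, 36, 65, 64, 52, 39, 17, 10, 19, 24, 26, 21, 15, 35, 89, 131, 158, 160, 158, 153, 160, 162, 161]
142 [147, 124, 70, 26, 4, 13, 3, 19, 31, 64, 73, 50, 32, 13, 15, 22, 22, 22, 10, 15, 11, 16, 11, 13, 13, 16, 45, 101, 144, 164, 154, 157, 158, 159, 163, 160]
144 [155, 146, 121, 106, 96, 92, 86, 78, 62, 75, 86, 81, 57, 22, 13, 22, 24, 15, 3, 7, 10, 0, 3, 12, 14, 28, 76, 124, 148, 157, 156, 157, 155, 154, 159, 163]
146 [160, 161, 156, 154, 155, 160, 149, 120, 69, 48, 62, 62, 58, 26, 17, 17, 18, 18, 11, 12, 14, 12, 7, 10, 9, 52, 98, 144, 155, 156, 155
[... 1354 characters left out ...]
161]
164 [122, 119, 121, 120, 116, 112, 106, 102, 88, 66, 62, 57, 50, 56, 56, 59, 61, 64, 75, 82, 94, 92, 84, 62, 63, 70, 73, 76, 92, 126, 149, 156, 155, 158, 154, 155]
166 [114, 135, 167, 183, 167, 152, 143, 140, 144, 142, 132, 119, 102, 71, 57, 69, 91, 110, 91, 80, 75, 86, 82, 80, 92, 88, 73, 70, 82, 106, 139, 151, 152, 158, 157, 154]
168 [118, 134, 173, 207, 222, 211, 195, 189, 187, 182, 184, 187, 174, 138, 87, 76, 93, 112, 114, 110, 108, 110, 107, 101, 106, 104, 102, 106, 127, 146, 154, 148, 157, 158, 153, 155]
170 [114, 117, 131, 172, 204, 217, 216, 207, 195, 187, 188, 189, 187, 177, 144, 104, 87, 94, 106, 112, 112, 110, 114, 102, 93, 83, 89, 108, 132, 155, 159, 155, 151, 155, 153, 155]
```

The lid is unchanged and still popped, and the fingertips ride higher than the TCP while open. I'll go in about 8 mm deeper and close again.

Emit:
jog_arm(
  moves=[
    [[0,0,0.1],[0,0,0],1],
    [[0,0,0.18],[0,0,0],1],
    [[0,0,0.225],[0,0,0],1],
    [[0,0,0.248],[0,0,0],1],
    [[0,0,0.248],[0,0,0],1],
  ],
)

```text
t: 23.85
tcp_pos: [643.1, 18.1, 117.3]
eef_rot: [[-0.97, -0.196, -0.144], [-0.194, 0.981, -0.029], [0.147, 0.0, -0.989]]
force: [-1.0, -0.6, -0.2]
width: 1.001
grip_force: 0.0
```

Emit:
jog_arm(
  moves=[
    [[0,0,0],[0,0,0],0.5],
    [[0,0,0],[0,0,0],0.5],
    [[0,0,0],[0,0,0],0.5],
    [[0,0,0],[0,0,0],0.5],
  ],
)

```text
t: 24.35
tcp_pos: [643.7, 18.0, 118.3]
eef_rot: [[-0.97, -0.196, -0.143], [-0.194, 0.981, -0.029], [0.146, -0.0, -0.989]]
force: [-0.3, 0.4, 6.5]
width: 0.67
grip_force: 73.6
```

Gripped (width 0.67, 74 N). Lifting slowly.

Emit:
jog_arm(
  moves=[
    [[0.001,0,-0.02],[0,0,0],0.3],
    [[0.003,0,-0.04],[0,0,0],0.3],
    [[0.006,0,-0.06],[0,0,0],0.3],
    [[0.012,0,-0.08],[0,0,0],0.3],
    [[0.02,0,-0.14],[0,0,0],0.3],
    [[0.03,0,-0.22],[0,0,0],0.3],
    [[0.03,0,-0.22],[0,0,0],0.3],
  ],
  newtons=90,
)

```text
t: 25.22
tcp_pos: [645.2, 18.3, 175.2]
eef_rot: [[-0.97, -0.196, -0.14], [-0.194, 0.981, -0.028], [0.143, -0.0, -0.99]]
force: [-0.3, -0.6, -2.6]
width: 0.66
grip_force: 95.6
```

```bash
python3 - <<'E'
from h import *
S=status.observe();print(S["q"])
a=.186-A; 
# tray at (524.4,298.3) yaw .186; keep lid yaw = tray yaw. TCP level; lid x offset of grip ~ -17
T0=np.array([524.4,298.3,0]); g=Rz(.186)@np.array([-17,0,0])
leg([((620,60,230),RT(.19,0)),((560,200,225),RT(.186)),(T0+g+[0,0,200],RT(.186)),(T0+g+[0,0,40],RT(.186))])
E
```

```text
[ 0.04062579  0.5503086   0.21631557  1.37867398 -0.02262754 -0.15531168]
   [0.0968, 0.1835, -0.2075] [-0.0003, -0.0457, 0.0024]
   [0.1299, 0.5952, 0.02] [0.0, 0.0, 0.0013]
   [0.1352, 0.4128, 0.1] [0.0, 0.0, 0.0]
   [0.0, 0.0, 0.64] [0.0, 0.0, 0.0]
```

Emit:
jog_arm(
  moves=[
    [[0,0,-0.12],[0,0,0],0.3],
    [[0.05,0.05,-0.2],[0,-0.02,0],0.3],
    [[0.097,0.183,-0.207],[0,-0.0457,0.002],0.3],
    [[0.097,0.183,-0.207],[0,-0.0457,0.002],0.3],
    [[0.097,0.183,-0.207],[0,-0.0457,0.002],0.3],
  ],
)

```text
t: 25.85
tcp_pos: [618.7, 59.7, 227.6]
eef_rot: [[-0.982, -0.19, -0.004], [-0.19, 0.982, -0.001], [0.004, -0.001, -1.0]]
force: [0.3, -0.3, -1.8]
width: 0.661
grip_force: 95.9
```

Emit:
jog_arm(
  moves=[
    [[0.13,0.3,0.02],[0,0,0.001],0.3],
    [[0.13,0.595,0.02],[0,0,0.001],0.3],
    [[0.13,0.595,0.02],[0,0,0.001],0.3],
    [[0.13,0.595,0.02],[0,0,0.001],0.3],
    [[0.265,1.0,0.1],[0,0,0.001],0.3],
    [[0.265,1.0,0.1],[0,0,0.001],0.3],
    [[0.265,1.0,0.1],[0,0,0.001],0.3],
  ],
)

```text
t: 26.72
tcp_pos: [505.5, 293.8, 201.7]
eef_rot: [[-0.982, -0.189, -0.006], [-0.189, 0.982, -0.002], [0.006, -0.001, -1.0]]
force: [0.4, 0.1, -1.6]
width: 0.663
grip_force: 96.2
```

```bash
python3 - <<'E'
from h import *
q=np.array([643.7,18.0,118.3]); l=RL(0,-.15).T@(Rz(A).T@(q-B)-[60,0,120])+[60,0,21]; print("tcp in lid",l.round(1))
T0=np.array([524.4,298.3,0]); g=Rz(.186)@np.array([l[0],0,0])
print(status.observe()["tcp_pos"])
leg([(T0+g+[0,0,60],RT(.186)),(T0+g+[0,0,22],RT(.186))])
s=optics.grab_frame("side"); t=optics.grab_frame("top")
print("lid",look_for(s,"lid")[:2],look_for(t,"lid")[:2])
E
```

```text
tcp in lid [-15.8   0.8   7.8]
[505.53177937 293.80465716 201.66032999]
   [-0.0174, 0.004, 0.5665] [-0.0002, -0.0019, 0.0015]
   [0.0, 0.0, 0.152] [0.0, 0.0, 0.0]
lid [{'extent': [231.7, 95.2, 269.7, 117.4], 'confidence': 0.77}] [{'extent': [152.7, 183.1, 175.8, 222.7], 'confidence': 0.56}, {'extent': [229.9, 145.6, 280.5, 204.9], 'confidence': 0.45}]
```

Emit:
jog_arm(
  moves=[
    [[-0.017,0.004,0.2],[0,-0.002,0.0015],0.3],
    [[-0.017,0.004,0.4],[0,-0.002,0.0015],0.3],
    [[-0.017,0.004,0.56],[0,-0.002,0.0015],0.3],
    [[-0.017,0.004,0.66],[0,-0.002,0.0015],0.3],
    [[-0.017,0.004,0.718],[0,-0.002,0.0015],0.3],
    [[-0.017,0.004,0.718],[0,-0.002,0.0015],0.3],
  ],
)

```text
t: 27.68
tcp_pos: [509.4, 293.3, 22.7]
eef_rot: [[-0.983, -0.181, 0.001], [-0.181, 0.983, -0.0], [-0.001, -0.001, -1.0]]
force: [-0.4, 0.2, -2.5]
width: 0.663
grip_force: 96.2
```

Emit:
jog_arm(
  moves=[
    [[0,0,0.008],[0,0,0],0.3],
    [[0,0,0.016],[0,0,0],0.3],
    [[0,0,0.016],[0,0,0],0.3],
  ],
)

```text
t: 28.05
tcp_pos: [509.6, 294.5, 19.8]
eef_rot: [[-0.983, -0.183, 0.003], [-0.183, 0.983, 0.001], [-0.003, 0.0, -1.0]]
force: [-0.6, -0.5, -2.1]
width: 0.662
grip_force: 96.2
```

Emit:
jog_arm(
  moves=[
    [[0,0,0.008],[0,0,0],0.3],
    [[0,0,0.012],[0,0,0],0.3],
    [[0,0,0.012],[0,0,0],0.3],
  ],
)

```text
t: 28.42
tcp_pos: [509.2, 294.2, 16.1]
eef_rot: [[-0.983, -0.182, 0.002], [-0.182, 0.983, 0.0], [-0.002, -0.0, -1.0]]
force: [-0.2, 0.4, -1.5]
width: 0.661
grip_force: 96.2
```

Emit:
jog_arm(
  moves=[
    [[0,0,0.008],[0,0,0],0.3],
    [[0,0,0.012],[0,0,0],0.3],
    [[0,0,0.012],[0,0,0],0.3],
  ],
)

```text
t: 28.8
tcp_pos: [509.2, 294.2, 13.3]
eef_rot: [[-0.983, -0.182, 0.002], [-0.182, 0.983, 0.0], [-0.002, -0.0, -1.0]]
force: [-0.6, -0.8, 1.6]
width: 0.662
grip_force: 96.4
```

The lid is down on the tray floor. One more mm, then release and retreat.

Emit:
jog_arm(
  moves=[
    [[0,0,0.004],[0,0,0],0.3],
    [[0,0,0.004],[0,0,0],0.3],
  ],
)

```text
t: 29.05
tcp_pos: [509.2, 294.2, 13.3]
eef_rot: [[-0.983, -0.182, 0.002], [-0.182, 0.983, 0.0], [-0.002, 0.0, -1.0]]
force: [-4.4, -2.7, 9.5]
width: 0.662
grip_force: 97.5
```

Emit:
jog_arm(
  moves=[
    [[0,0,0],[0,0,0],0.72],
    [[0,0,0],[0,0,0],0.8],
    [[0,0,0],[0,0,0],0.95],
    [[0,0,0],[0,0,0],0.95],
    [[0,0,-0.05],[0,0,0],0.95],
    [[0,0,-0.2],[0,0,0],0.95],
    [[0,0,-0.5],[0,0,0],0.95],
    [[0,0,-0.8],[0,0,0],0.95],
    [[0.3,0,-0.8],[0,0,0],0.95],
    [[0.3,0.4,-0.8],[0,0,0],0.95],
    [[0.3,0.4,-0.8],[0,0,0],0.95],
    [[0.3,0.4,-0.8],[0,0,0],0.95],
    [[0.3,0.4,-0.8],[0,0,0],0.95],
  ],
)

```text
t: 30.68
tcp_pos: [416.9, 378.5, 212.5]
eef_rot: [[-0.983, -0.183, 0.003], [-0.183, 0.983, 0.0], [-0.003, -0.0, -1.0]]
force: [-0.2, -0.6, -0.0]
width: 0.951
grip_force: 0.0
```

```bash
cat > chk.py <<'E'
from h import *
s=optics.grab_frame("side"); t=optics.grab_frame("top")
for q in ("lid","lever","box","rest","tray"): print(q,[[(np.round(d["extent"]).tolist(),round(d["confidence"],2)) for d in look_for(p,q)[:2]] for p in (s,t)])
def ext(p,L,x,y,a): 
    uv=proj(p,np.array(L,float)@Rz(a).T+[x,y,0]); return np.r_[uv.min(0),uv.max(0)].round().tolist()
c=lambda a,b,w,z0,z1:[[x,y,z] for x in (a,b) for y in (-w,w) for z in (z0,z1)]
for nm,Ls in (("lid level",(c(-60,60,30,26,44)+c(-44,44,24,5,26),524.9,298,.184)),("lever",(c(-100,40,11,20,44)+c(36,100,11,30,34),506,-314,-.1))):
    print("expected",nm,ext(s,*Ls),ext(t,*Ls))
im=s["pixels"]; o=(im[...,0]>150)&(im[...,1]<130)&(im[...,2]<90)
for y,x in zip(*np.nonzero(o)): pass
n,_,st,ce=cv2.connectedComponentsWithStats(o.astype(np.uint8)); print("orange side",[(ce[i].round(1).tolist(),int(st[i,4])) for i in range(1,n) if st[i,4]>4])
print(status.observe()["q"])
E
python3 chk.py
```

```text
lid [[([234.0, 141.0, 268.0, 163.0], 0.84)], [([160.0, 198.0, 189.0, 233.0], 0.81), ([339.0, 191.0, 371.0, 258.0], 0.49)]]
lever [[([220.0, 237.0, 270.0, 250.0], 0.79), ([199.0, 276.0, 279.0, 292.0], 0.72)], [([350.0, 190.0, 363.0, 252.0], 0.65), ([343.0, 189.0, 371.0, 254.0], 0.56)]]
box [[([263.0, 164.0, 324.0, 221.0], 0.78)], [([229.0, 145.0, 281.0, 202.0], 0.88)]]
rest [[([192.0, 271.0, 281.0, 312.0], 0.83)], [([341.0, 190.0, 372.0, 255.0], 0.76)]]
tray [[([223.0, 135.0, 284.0, 170.0], 0.67)], [([143.0, 181.0, 198.0, 248.0], 0.74), ([399.0, 229.0, 434.0, 261.0], 0.68)]]
expected lid level [234.0, 140.0, 268.0, 158.0] [161.0, 194.0, 185.0, 233.0]
expected lever [203.0, 274.0, 281.0, 291.0] [351.0, 189.0, 361.0, 250.0]
orange side [([80.0, 58.2], 5), ([107.8, 58.6], 5), ([162.2, 103.9], 18), ([264.2, 238.3], 10), ([208.0, 278.2], 33), ([196.2, 349.0], 987), ([249.9, 349.0], 190)]
[ 0.73810672  0.24193826 -0.13752921  1.18959498 -0.0012305   0.55487427]
```

The extents match a level lid on the tray and the lever on its rest. One numeric check of the lid's slope before handing in.

```bash
python3 - <<'E'
from h import *
s=optics.grab_frame("side"); im=s["pixels"].astype(int)
X=lambda L: proj(s,np.array(L,float)@Rz(.184).T+[524.9,298,0]).round(1).tolist()
print("near top edge",X([[-60,-30,44],[60,-30,44]]),"near bottom",X([[-60,-30,26],[60,-30,26]]),"far top",X([[-60,30,44],[60,30,44]]))
for u in range(232,272,4): print(u,[f"{int(b.mean())}{'b' if b[2]-b[0]>30 else ''}" for b in im[136:166,u]])
E
```

```text
near top edge [[236.2, 151.3], [267.6, 148.3]] near bottom [[236.2, 155.3], [267.5, 152.2]] far top [[233.8, 142.4], [264.4, 139.6]]
232 ['140', '144', '142', '136', '118', '74b', '33b', '25b', '40b', '63b', '74b', '79b', '80b', '74b', '74b', '77b', '77b', '82b', '78b', '77b', '80b', '84b', '77b', '79b', '76b', '83b', '83b', '79b', '61b', '48b']
236 ['140', '146', '139', '119', '80', '41', '28', '42', '51', '58', '65', '78', '95', '96', '83', '76', '66', '60b', '52b', '60b', '54b', '63b', '76b', '75b', '82b', '88b', '80b', '70b', '53b', '30b']
240 ['146', '146', '139', '119', '70', '36', '26', '34', '45', '50', '50', '50', '52', '52', '51', '52', '45', '45', '30', '34', '32', '27', '27', '31', '43b', '60b', '68b', '67b', '37b', '26b']
244 ['143', '147', '136', '116', '68b', '33b', '36', '47', '62', '65', '58', '58', '54', '56', '45', '49', '43', '45', '30', '30', '32', '31', '27', '31', '42b', '49b', '53b', '42b', '36b', '25']
248 ['147', '143', '126', '88', '50', '33', '45', '71', '85', '101', '109', '96', '85', '68', '44', '42', '37', '36', '32', '27', '31', '37', '32', '39b', '34b
[... 335 characters left out ...]
 '36', '39', '33', '29', '26', '34', '32', '42', '35b', '31b', '32b', '31b', '27', '31b', '30']
260 ['145', '130', '92', '44', '30', '44', '62', '88', '100', '104', '98', '80', '60', '52', '47', '42', '33', '39', '33', '36', '36', '39', '38b', '30b', '31b', '35b', '32b', '35b', '29b', '35']
264 ['139', '121', '81b', '46b', '42', '44', '53', '52', '51', '57', '58', '51', '52', '47', '36', '40', '32', '25', '28', '27', '26b', '36b', '34b', '40b', '36b', '33b', '27b', '25', '29', '36']
268 ['128', '109', '60', '37b', '38b', '63b', '76b', '83b', '83b', '77b', '78b', '75b', '75b', '70b', '55b', '40b', '32b', '31b', '36b', '38b', '37b', '33b', '35b', '38b', '39b', '38b', '30b', '24b', '24b', '39']
```

```bash
python3 -c "
from bench import robot
print(robot.sign_off())"
```

```text
the job is handed in; nothing more can be done
None
```

The job is handed in at about 31 s: by my camera measurements the lid popped 18 mm, stands upright on its plug in the tray, and the lever is back on its rest. I viewed 12 pictures against the limit of 10, and no verdict came back.

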